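# Draw the cutlery tray in with the rack hook, fill it and push it back

### The arm

A 6-joint arm with a two-finger parallel gripper is mounted at the origin on a cart in front of the work surface, level with it; the furniture and walls round the work are solid. World frame = base frame: x ahead of the robot, y to its left, z up, the work surface at z = 0. Lengths are in m, angles in rad, forces in N, time in s.
With the tool pointing down it reaches from about 0.35 to 0.85 m from the base axis. Payload 8.1 kg.
Tool frame: the origin (TCP) lies between the finger pads; the fingertips stand 14 mm ahead of it and the grasp point (between the pads) lies 5 mm behind it; z points along the fingers, y is the line along which they close (so a half turn about z gives the same grasp; the last joint's range is limited). The gripper opens to 93 mm and grips with 3 to 60 N. Pads are 15 mm wide; open, the fingers measure 128 mm over their backs; the gripper's body (75 mm by 188 mm) begins 65 mm behind the grasp point.
Start: joints at [-1.215, 0.13, 1.488, -0, 1.523, -0.085], TCP at [0.256, -0.543, 0.233] pointing down, gripper open.
Joint ranges: [-2.96, 2.96], [-0.89, 2.26], [0.02, 2.5], [-1.34, 4.48], [0, 2.73], [-2.66, 2.66]. Speed limits (rad/s): [2.39, 2.39, 2.79, 3.14, 3.14, 3.14].

### API

Orientations are given as a rotation vector (axis times angle).
In Python, from plant import robot gives the robot as it stands.
- The arm moves only by the tool arm_command, never from a script. Its argument "targets" is a list of rows, each an object of numbers: "x", "y", "z": the shift along the world's x, y, z in units of 500 mm (1.0 is 500 mm); "rx", "ry", "rz": the turn, a rotation vector about the world's x, y, z in units of 2 rad (1.0 is 2 rad); "claw": the closure in counts, from 0 (fully open) to 255 (shut). In form: [{"x": .., "y": .., "z": .., "rx": .., "ry": .., "rz": .., "claw": ..}, ...]. A call has 1 to 10 rows; each row is the pose to reach, as a shift and turn from the pose commanded when the call began; what a row does not reach only later rows make up. A row lasts 1/12 s, in which the tool goes at most 41.7 mm and 7.16 degrees, less where a joint would pass 70% of its speed; a pose out of reach is approached as far as the arm can. A call with a number of a shift or a turn outside -1 to 1 is refused whole. A call with a gripper value outside its range is refused whole. The fingers move at their own pace and stop on an object; "squeeze" is the grip in N (left out, the last holds). Time passes only in rows, so rows that repeat a pose let the fingers close. It gives the time, the measured TCP pose, the force, the opening and the grip force at its end, in the units of the state.
- robot.read_state(): the state, without advancing time (a new reading comes with each control period).
- robot.read_camera(name): name is "scene" or "top" or "wrist"; returns (picture, depth): 420x560x3 uint8, red, green, blue; 420x560 float32, m along the optical axis (not along the pixel's ray), 0 where there is no reading.
- robot.get_calibration(name): a dict with "intrinsics" (3x3 intrinsics, pixels), "origin" and "orientation" of the camera in the world. Camera axes: x right, y up, looking along -z (the intrinsics and any distortion apply to the point x, -y, -z); pixel columns grow to the right and rows downward; lengths in m; the calibration is good to about 2 mm. A picture is of the moment at which its call begins: read the wrist's pose just before it. get_calibration takes no time and is no camera call; for the wrist camera it gives the pose at the moment of the call.
- robot.close_job(): hands the job in; it is judged then, once.
The state is a dict: "t": time; "q": joint angles; "dq": joint speeds; "joint_torque": joint torques, N m; "tool_pos": TCP position; "orientation": TCP orientation; "force": force on the tool from outside, world axes, zero at the start; "wrist_torque": the same for the moment, N m; "opening": finger opening in m; "gripper_force": force on a finger pad.
Only numpy, scipy, OpenCV 4.12 (cv2) and the standard library are available. Lean on these libraries where they do the work, as an engineer would, in place of code of your own. Each camera call takes 0.05 s, during which the arm holds its last target. There are 200 camera calls.

### The job

The wooden cutlery tray stands too far back to be filled: take the rack hook, set its foot behind the tray's near rim and, hands off the tray, draw it in until that rim is about 13 cm from the worktop's front edge. Lay every fork flat in a long compartment, tines away from you, and every teaspoon flat in a cross compartment, bowl to the left, one piece to a compartment. Then push the filled tray back with the hook, square to the wall and within about 3 cm of it, lay the hook flat on the worktop clear of the tray, and leave the other things where they stand.

Things in the scene. Friction and masses are not known exactly. Their poses are not given: they have to be found in the camera images.
- tray: Light-wood cutlery tray, 225 (own x) x 316 (own y) x 40 mm, loose, 0.6 kg; slides at some 2.5 to 5 N. Origin: centre of its underside; x points to the wall, y left. Floor 5 mm thick, outer walls 6 mm thick and 40 mm high, dividers 4 mm thick and 28 mm high. Two long compartments side by side on the left, three shorter cross compartments, one behind the other, on the right.
- tray_rim (a point): Middle of the tray's near rim, outer edge, on top: (-112.5, 0, 40) mm in the tray's frame. In the same frame the compartments' floor centres (x, y) are: long ones (213 mm along x, 68 mm along y) at (0, 46) and (0, 118); cross ones (160 mm along y, 68 mm along x) at (-72, -72), (0, -72) and (72, -72).
- worktop_edge (a point): Fixed point on the front edge of the worktop (the edge nearest the robot; it runs along y at x = 0.306). The worktop's top is z = 0; the tiled wall behind it stands at x = 0.84. Own x points to the wall.
- hook_grip (a point): Rack hook, 237 mm long, 0.22 kg, lies flat on its handle and foot. This point is near its balance point, in the wooden handle (130 mm long, 24 mm wide, 18 mm high; own x = -80 to +50 mm), 9 mm above the handle's underside. Own x points along the tool to the hook, z up as it lies.
- hook_foot (a point): Middle of the hook's cross foot, a steel bar 46 mm long across the tool, 10 mm thick; 152 mm ahead of hook_grip, its underside level with the handle's. An 8 mm steel rod leaves the handle's front, climbs from x = 72 to 96 mm (from hook_grip), runs on with its underside 56 mm above the handle's underside and drops at x = 152 mm to the foot.
- fork_a_mid (a point): Dinner fork, 197 mm long, 27 mm wide at the tines, 16 mm high, dark handle, 0.04 kg; this point is its middle, half-way up; own x runs along it from the handle end to the tines. Lies flat on the worktop right of the tray at the start, along y, pointing either way; may be absent. Best pinched from above across its handle, 50 mm behind the middle (20 mm wide, widest 3 to 4 mm above its underside), with the fingertips close to the surface.
- fork_a_head (a point): A point of this fork at its tines, 90 mm from its middle along own x; absent with it.
- fork_b_mid (a point): Dinner fork, 197 mm long, 27 mm wide at the tines, 16 mm high, dark handle, 0.04 kg; this point is its middle, half-way up; own x runs along it from the handle end to the tines. Lies flat on the worktop right of the tray at the start, along y, pointing either way; may be absent. Best pinched from above across its handle, 50 mm behind the middle (20 mm wide, widest 3 to 4 mm above its underside), with the fingertips close to the surface.
- fork_b_head (a point): A point of this fork at its tines, 90 mm from its middle along own x; absent with it.
- spoon_a_mid (a point): Teaspoon, 133 mm long, 27 mm wide at the bowl, 13 mm high, dark handle, 0.02 kg; this point is its middle, half-way up; own x runs along it from the handle end to the bowl. Lies flat on the worktop right of the tray at the start, along y, pointing either way; may be absent. Best pinched from above across its handle, 30 mm behind the middle (17 mm wide, widest 3 to 4 mm above its underside), with the fingertips close to the surface.
- spoon_a_head (a point): A point of this teaspoon at its bowl, 55 mm from its middle along own x; absent with it.
- spoon_b_mid (a point): Teaspoon, 133 mm long, 27 mm wide at the bowl, 13 mm high, dark handle, 0.02 kg; this point is its middle, half-way up; own x runs along it from the handle end to the bowl. Lies flat on the worktop right of the tray at the start, along y, pointing either way; may be absent. Best pinched from above across its handle, 30 mm behind the middle (17 mm wide, widest 3 to 4 mm above its underside), with the fingertips close to the surface.
- spoon_b_head (a point): A point of this teaspoon at its bowl, 55 mm from its middle along own x; absent with it.
- bottle: Bystander: tall upright bottle, 50x79x250 mm, at the back; origin under its centre.
- mug: Bystander: small two-tone mug, 63x91x56 mm, at the back right of the tray; origin in its underside.
- shaker: Bystander: salt shaker, 44 mm across, 90 mm high, at the left near the front edge; origin under its centre.
- tin: Bystander: flat round tin, 86 mm across, 40 mm high, at the back right; origin under its centre.
- jar: Bystander: jar with a yellow lid, 63 mm across, 94 mm high, right of the cutlery; origin under its centre.

How it is judged:
By the outcome, as a careful person would: the job done as asked, in the order asked, and still so for the second after the job is handed in, with the robot touching nothing.
Of fork_a, fork_b, spoon_a, spoon_b only 2 to 4 are there at a start; the rules pass over those that are not, and their reading is None.
At some moment in a run one of fork_a, fork_b, spoon_a, spoon_b may be knocked a few centimetres aside while the robot is not near it.
Once in a run the grip may slacken for a moment while it holds something.
It also fails if it takes over 210 s, if anything falls off the work surface, if the arm or the gripper's body presses on something with over 40 N, if the wrist force passes 120 N, or if a joint passes its speed limit or range.

## Working session

There is one attempt and no reset: what is moved stays moved. The work goes in short steps, Python scripts to look and compute and a tool call to move; the robot and the scene stay as the last step left them, time stands still between calls to the robot, and variables do not carry over. Pictures are saved under pics/ and viewed, at most 14 in all, crops included, and the job is handed in when it is done.

Besides the shell and the picture viewer there is one more tool, called after "Emit:" as name(argument=value, ...), one argument or row to a line, values as JSON. arm_command: Moves the arm, as the interface text tells. Shifts and turns lie within -1 to 1; 1 stands for 500 mm of shift or 2 rad of turn. Its arguments: {"type":"object","properties":{"targets":{"type":"array","items":{"type":"object","properties":{"x":{"type":"number","minimum":-1,"maximum":1},"y":{"type":"number","minimum":-1,"maximum":1},"z":{"type":"number","minimum":-1,"maximum":1},"rx":{"type":"number","minimum":-1,"maximum":1},"ry":{"type":"number","minimum":-1,"maximum":1},"rz":{"type":"number","minimum":-1,"maximum":1},"claw":{"type":"number"}}}},"squeeze":{"type":"number"}},"required":["targets"]}

```bash
ls; mkdir -p pics
cat > h.py <<'E'
import numpy as np, cv2
from plant import robot
def snap(n,name=None):
    c=robot.get_calibration(n); p,d=robot.read_camera(n)
    if name: cv2.imwrite(f'pics/{name}.png',p[:,:,::-1])
    return p,d,c
def cloud(d,c):
    K=np.array(c['intrinsics']);R=np.array(c['orientation'])
    if R.size==3: R=cv2.Rodrigues(R.astype(float))[0]
    v,u=np.mgrid[:d.shape[0],:d.shape[1]]
    P=np.stack([(u-K[0,2])/K[0,0]*d,-(v-K[1,2])/K[1,1]*d,-d],-1)
    return P@R.T+np.array(c['origin'])
E
python3 - <<'E'
from h import *
for n in('top','scene'):
    p,d,c=snap(n,n+'0');print(n,c);np.savez(n+'0.npz',p=p,W=cloud(d,c),d=d)
s=robot.read_state();print(s)
E
```

```text
pics
top {'intrinsics': array([[389.96009951,   0.        , 276.76834574],
       [  0.        , 389.96009951, 208.47373632],
       [  0.        ,   0.        ,   1.        ]]), 'origin': array([0.43286567, 0.08844713, 1.09824504]), 'orientation': array([ 0.10951789, -0.07477761, -1.55446383])}
scene {'intrinsics': array([[403.48712063,   0.        , 282.11020786],
       [  0.        , 403.48712063, 209.52816214],
       [  0.        ,   0.        ,   1.        ]]), 'origin': array([0.07491452, 0.68674057, 0.83099987]), 'orientation': array([ 0.33165536, -0.93959084, -2.34338648])}
{'t': 0.1, 'q': array([-1.21534814e+00,  1.31088768e-01,  1.48917348e+00, -3.86647461e-05,
        1.52297340e+00, -8.54131189e-02]), 'dq': array([ 0.00024171, -0.00082981, -0.00371722,  0.00067671, -0.00038204,
       -0.00099377]), 'joint_torque': array([ 2.16258166e-03, -5.61339569e+01, -4.93096089e+01,  7.71747250e-02,
        2.91407813e-02, -6.11406426e-05]), 'tool_pos': array([ 0.25586229, -0.54217471,  0.23168874]), 'orientation': array([-3.06399248e+00, -6.86556889e-01,  4.07296281e-04]), 'force': array([-0.2660808 , -0.02760335, -0.37168971]), 'wrist_torque': array([ 0.03375578,  0.03598433, -0.04389074]), 'gripper_force': 0.0, 'opening': 0.0931806812643244}
```

View pics/top0.png

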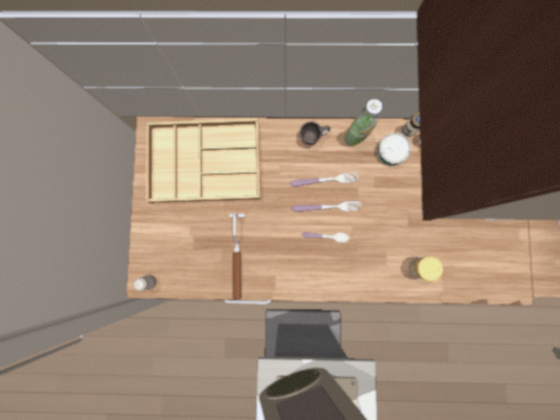

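View pics/scene0.png

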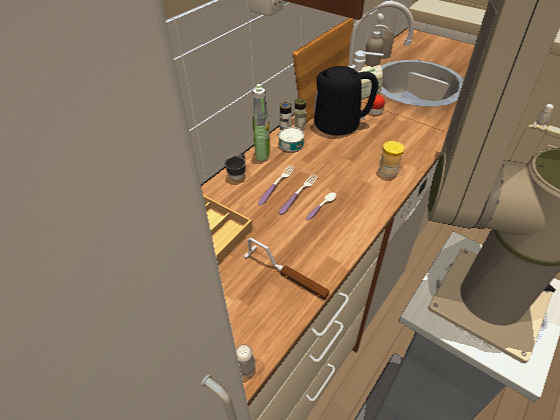

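The top view shows the tray at (147–260, 122–202), the hook with its foot at (237,215) and handle end at (237,298), forks along rows 180 and 207, and one spoon at row 237. All three heads point right (-y).

```bash
cat >> h.py <<'E'
def pca(Q):
    m=Q[:,:2].mean(0);w,V=np.linalg.eigh(np.cov(Q[:,:2].T));a=V[:,1];t=(Q[:,:2]-m)@a;n=(Q[:,:2]-m)@V[:,0]
    return m,a,t.min(),t.max(),n.min(),n.max(), m+a*(t.min()+t.max())/2+V[:,0]*(n.min()+n.max())/2
def up(im,s,name): cv2.imwrite(f'pics/{name}.png',cv2.resize(im[:,:,::-1],None,fx=s,fy=s,interpolation=cv2.INTER_CUBIC))
E
python3 - <<'E'
from h import *
np.set_printoptions(precision=4,suppress=True)
z=np.load('top0.npz');W=z['W'];p=z['p'];H=W[:,:,2]
print('table z',np.median(H[210:290,290:400]), 'left panel', W[240,120],W[240,135])
# tray: rim points
m=np.zeros(H.shape,bool);m[110:212,135:270]=1
r=m&(H>.034)&(H<.05)
print('tray rim rect',cv2.minAreaRect(W[r][:,:2].astype(np.float32)), np.median(H[r]))
for n,(a,b,c,d),lo in[('f1',(170,190,286,362),.003),('f2',(199,215,288,366),.003),('s',(229,246,298,352),.003),('hook',(208,300,226,246),.006)]:
    m=np.zeros(H.shape,bool);m[a:b,c:d]=1
    k=m&(H>lo)&(H<.1);Q=W[k];print(n,k.sum(),*pca(Q),'z',np.percentile(Q[:,2],[5,50,95]))
for n,(r,c) in dict(f1l=(184,293),f1r=(178,356),f2l=(208,295),f2r=(206,361),sl=(235,304),sr=(238,349),footL=(216,230),footR=(215,244),hend=(298,237),hfront=(252,237),shaker=(284,141),jar=(268,430),mug=(132,310),bottletop=(106,374),tin=(150,394)).items(): print(n,W[r,c])
up(p[100:310,125:375],3.1 if 0 else 2.8,'crop0')
E
```

```text
table z -0.0009012285991732982 left panel [ 0.4671  0.5631 -0.0148] [0.4672 0.5129 0.0027]
tray rim rect ((0.7050921320915222, 0.3289097547531128), (0.25892940163612366, 0.3820604085922241), 0.5389097929000854) 0.03899391106182459
f1 297 [ 0.6445 -0.0017] [-0.0888  0.9961] -0.12038807271602711 0.08882307037693177 -0.03549495333216226 0.031026489857725964 [ 0.6481 -0.0173] z [0.0031 0.0073 0.0163]
f2 264 [ 0.568  -0.0071] [-0.0577  0.9983] -0.1247008056302576 0.07829570708219218 -0.021254251594229657 0.020944163052819778 [ 0.5695 -0.0303] z [0.0033 0.0081 0.0159]
s 206 [ 0.4854 -0.0231] [0.0327 0.9995] -0.06289799705749687 0.0710865752818068 -0.021469378288735887 0.026393739262766926 [ 0.4831 -0.0189] z [0.0032 0.0066 0.012 ]
hook 588 [0.4089 0.2234] [-0.9996 -0.0265] -0.1361296516043644 0.098975868724362 -0.021282722661760407 0.01877891600671797 [0.4274 0.2251] z [0.0104 0.0166 0.0622]
f1l [0.6328 0.0686 0.003 ]
f1r [ 0.6526 -0.1105  0.001 ]
f2l [0.5639 0.0623 0.0046]
f2r [ 0.5721 -0.1234  0.0038]
sl [0.4881 0.0364 0.0057]
sr [ 0.482  -0.0904 -0.004 ]
footL [0.5383 0.2448 0.0096]
footR [0.542  0.2059 0.0059]
hend [0.3132 0.2182 0.0149]
hfront [0.4379 0.2209 0.0214]
shaker [0.352  0.4581 0.0868]
jar [ 0.4049 -0.2785  0.0926]
mug [0.7841 0.0215 0.0086]
bottletop [ 0.7683 -0.1073  0.2487]
tin [ 0.7263 -0.2104  0.034 ]
```

View pics/crop0.png

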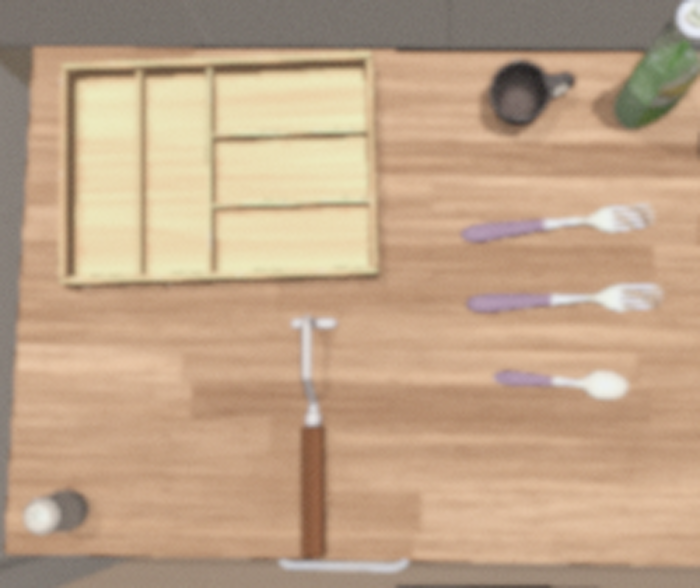

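The crop shows the tray corners at about (65,66), (373,55), (377,275) and (66,284), the hook foot at (313,322), and two forks and one spoon with their heads to the right. Next I'll get precise tray and hook poses.

```bash
cat >> h.py <<'E'
def px2w(c,u,v,z):
    K=np.array(c['intrinsics']);R=cv2.Rodrigues(np.array(c['orientation'],float))[0] if np.array(c['orientation']).size==3 else np.array(c['orientation'])
    r=R@np.array([(u-K[0,2])/K[0,0],-(v-K[1,2])/K[1,1],-1]);o=np.array(c['origin']);return o+r*(z-o[2])/r[2]
E
python3 - <<'E'
from h import *
np.set_printoptions(precision=4,suppress=True)
c=robot.get_calibration('top')
w=lambda u,v,z:px2w(c,125+u/2.8,100+v/2.8,z)[:2]
q=[w(65,66,.04),w(373,55,.04),w(377,275,.04),w(66,284,.04)];print(*q,sum(q)/4)
print('widths',*[np.linalg.norm(q[i]-q[i-1]) for i in range(4)])
print('yaw far/near',[np.degrees(np.arctan2(*( -(b-a))[[0,1]])) for a,b in((q[0],q[1]),(q[3],q[2]))],'near mid',(q[2]+q[3])/2)
print('foot',w(291,324,.01),w(335,323,.01),'handle end',w(313,556,.009),'front',w(313,424,.018))
for n,a,b,z in[('f1',(463,236),(650,212),.006),('f2',(469,304),(660,293),.006),('s',(497,377),(627,386),.006)]:
    A,B=w(*a,z),w(*b,z);print(n,A,B,(A+B)/2,np.linalg.norm(A-B),np.degrees(np.arctan2(*(B-A)[[1,0]])))
E
```

```text
[0.7945 0.48  ] [0.8085 0.169 ] [0.5854 0.1604] [0.5727 0.4669] [0.6903 0.3191]
widths 0.22227059420883258 0.31132623904916945 0.22324552037231302 0.3068172605304137
yaw far/near [np.float64(-2.5732649620419115), np.float64(-2.387871432876672)] near mid [0.579  0.3136]
foot [0.539  0.2478] [0.5406 0.2036] handle end [0.311  0.2195] front [0.4395 0.2219]
f1 [0.6314 0.0762] [ 0.6583 -0.1129] [ 0.6448 -0.0184] 0.19096108262434858 -81.90825970037976
f2 [0.562  0.0693] [ 0.5756 -0.1222] [ 0.5688 -0.0264] 0.1920019162908697 -85.93140051874606
s [0.489  0.0406] [ 0.4819 -0.0886] [ 0.4855 -0.024 ] 0.12941159078365816 -93.13303247572823
```

Emit:
arm_command(
  targets=[
    {"x":0.3,"y":0.6,"rz":0.62,"claw":0},
    {"x":0.3,"y":0.6,"rz":0.62,"claw":0},
    {"x":0.3,"y":0.6,"rz":0.62,"claw":0},
    {"x":0.3,"y":0.6,"rz":0.62,"claw":0},
    {"x":0.3,"y":0.6,"rz":0.62,"claw":0},
    {"x":0.3,"y":0.6,"rz":0.62,"claw":0},
    {"x":0.3,"y":0.6,"rz":0.62,"claw":0},
    {"x":0.3,"y":0.6,"rz":0.62,"claw":0},
    {"x":0.3,"y":0.6,"rz":0.62,"claw":0},
    {"x":0.3,"y":0.6,"rz":0.62,"claw":0},
  ],
)

```text
schema error: expected keys x, y, z, rx, ry, rz, claw
```

Emit:
arm_command(
  targets=[
    {"y":0.6,"rz":0.62,"claw":0},
    {"y":0.6,"rz":0.62,"claw":0},
    {"y":0.6,"rz":0.62,"claw":0},
    {"y":0.6,"rz":0.62,"claw":0},
    {"y":0.6,"rz":0.62,"claw":0},
    {"y":0.6,"rz":0.62,"claw":0},
    {"y":0.6,"rz":0.62,"claw":0},
    {"y":0.6,"rz":0.62,"claw":0},
    {"y":0.6,"rz":0.62,"claw":0},
    {"y":0.6,"rz":0.62,"claw":0},
  ],
)

```text
schema error: expected keys x, y, z, rx, ry, rz, claw
```

Emit:
arm_command(
  targets=[
    {"y":0.326,"x":-0.02,"z":-0.2,"rz":0.11,"claw":0},
    {"y":0.326,"x":-0.02,"z":-0.2,"rz":0.11,"claw":0},
    {"y":0.326,"x":-0.02,"z":-0.2,"rz":0.11,"claw":0},
    {"y":0.326,"x":-0.02,"z":-0.2,"rz":0.11,"claw":0},
    {"y":0.326,"x":-0.02,"z":-0.2,"rz":0.11,"claw":0},
    {"y":0.326,"x":-0.02,"z":-0.2,"rz":0.11,"claw":0},
  ],
)

```text
schema error: expected keys x, y, z, rx, ry, rz, claw
```

```bash
cat >> h.py <<'E'
def st():
    s=robot.read_state();R=cv2.Rodrigues(s['orientation'])[0]
    print('t%.1f pos'%s['t'],s['tool_pos'].round(4),'yaw %.3f tilt %.3f'%(np.arctan2(R[1,0],R[0,0])%(2*np.pi),np.arccos(-R[2,2])),'F',s['force'].round(1),'op %.4f gf %.1f'%(s['opening'],s['gripper_force']),'q',s['q'].round(2));return s
E
python3 -c "
from h import *
st();p,d,c=snap('wrist','w0')"
```

```text
t0.1 pos [ 0.2559 -0.5422  0.2317] yaw 0.441 tilt 0.002 F [-0.3 -0.  -0.4] op 0.0932 gf 0.0 q [-1.22  0.13  1.49 -0.    1.52 -0.09]
```

Emit:
arm_command(
  targets=[
    {"x":0.3,"y":0.6,"z":0,"rx":0,"ry":0,"rz":0.62,"claw":0},
    {"x":0.3,"y":0.6,"z":0,"rx":0,"ry":0,"rz":0.62,"claw":0},
    {"x":0.3,"y":0.6,"z":0,"rx":0,"ry":0,"rz":0.62,"claw":0},
    {"x":0.3,"y":0.6,"z":0,"rx":0,"ry":0,"rz":0.62,"claw":0},
    {"x":0.3,"y":0.6,"z":0,"rx":0,"ry":0,"rz":0.62,"claw":0},
    {"x":0.3,"y":0.6,"z":0,"rx":0,"ry":0,"rz":0.62,"claw":0},
    {"x":0.3,"y":0.6,"z":0,"rx":0,"ry":0,"rz":0.62,"claw":0},
    {"x":0.3,"y":0.6,"z":0,"rx":0,"ry":0,"rz":0.62,"claw":0},
    {"x":0.3,"y":0.6,"z":0,"rx":0,"ry":0,"rz":0.62,"claw":0},
    {"x":0.3,"y":0.6,"z":0,"rx":0,"ry":0,"rz":0.62,"claw":0},
  ],
)

```text
t: 0.98
tool_pos: [0.4071, -0.2399, 0.2325]
orientation: [-2.083, -2.352, -0.001]
force: [-0.1, 0.6, 0.4]
opening: 0.093
gripper_force: 0.0
```

Emit:
arm_command(
  targets=[
    {"x":0,"y":0.6,"z":0,"rx":0,"ry":0,"rz":0.62,"claw":0},
    {"x":0,"y":0.6,"z":0,"rx":0,"ry":0,"rz":0.62,"claw":0},
    {"x":0,"y":0.6,"z":0,"rx":0,"ry":0,"rz":0.62,"claw":0},
    {"x":0,"y":0.6,"z":0,"rx":0,"ry":0,"rz":0.62,"claw":0},
    {"x":0,"y":0.6,"z":0,"rx":0,"ry":0,"rz":0.62,"claw":0},
    {"x":0,"y":0.6,"z":0,"rx":0,"ry":0,"rz":0.62,"claw":0},
    {"x":0,"y":0.6,"z":0,"rx":0,"ry":0,"rz":0.62,"claw":0},
    {"x":0,"y":0.6,"z":0,"rx":0,"ry":0,"rz":0.62,"claw":0},
    {"x":0,"y":0.6,"z":0,"rx":0,"ry":0,"rz":0.62,"claw":0},
    {"x":0,"y":0.6,"z":0,"rx":0,"ry":0,"rz":0.62,"claw":0},
  ],
)

```text
t: 1.82
tool_pos: [0.4056, 0.0587, 0.2324]
orientation: [-0.331, -3.124, 0.0]
force: [0.1, 0.2, 0.7]
opening: 0.0932
gripper_force: 0.0
```

Emit:
arm_command(
  targets=[
    {"x":-0.02,"y":0.326,"z":-0.2,"rx":0,"ry":0,"rz":0.11,"claw":0},
    {"x":-0.02,"y":0.326,"z":-0.2,"rx":0,"ry":0,"rz":0.11,"claw":0},
    {"x":-0.02,"y":0.326,"z":-0.2,"rx":0,"ry":0,"rz":0.11,"claw":0},
    {"x":-0.02,"y":0.326,"z":-0.2,"rx":0,"ry":0,"rz":0.11,"claw":0},
    {"x":-0.02,"y":0.326,"z":-0.2,"rx":0,"ry":0,"rz":0.11,"claw":0},
    {"x":-0.02,"y":0.326,"z":-0.2,"rx":0,"ry":0,"rz":0.11,"claw":0},
  ],
)

```text
t: 2.32
tool_pos: [0.393, 0.2228, 0.1289]
orientation: [0.004, -3.136, 0.001]
force: [0.0, 0.8, 0.6]
opening: 0.0927
gripper_force: 0.0
```

```bash
python3 -c "
from h import *
st();p,d,c=snap('wrist','w0')"
```

```text
t2.3 pos [0.393  0.2228 0.1289] yaw 3.144 tilt 0.006 F [0.  0.8 0.6] op 0.0927 gf 0.0 q [ 0.4  -0.2   2.    0.    1.34 -1.17]
```

Emit:
arm_command(
  targets=[
    {"x":0.004,"y":-0.003,"z":-0.1,"rx":0,"ry":0,"rz":0,"claw":0},
    {"x":0.004,"y":-0.003,"z":-0.18,"rx":0,"ry":0,"rz":0,"claw":0},
    {"x":0.004,"y":-0.003,"z":-0.224,"rx":0,"ry":0,"rz":0,"claw":0},
    {"x":0.004,"y":-0.003,"z":-0.224,"rx":0,"ry":0,"rz":0,"claw":0},
    {"x":0.004,"y":-0.003,"z":-0.224,"rx":0,"ry":0,"rz":0,"claw":255},
    {"x":0.004,"y":-0.003,"z":-0.224,"rx":0,"ry":0,"rz":0,"claw":255},
    {"x":0.004,"y":-0.003,"z":-0.224,"rx":0,"ry":0,"rz":0,"claw":255},
    {"x":0.004,"y":-0.003,"z":-0.224,"rx":0,"ry":0,"rz":0,"claw":255},
    {"x":0.004,"y":-0.003,"z":-0.224,"rx":0,"ry":0,"rz":0,"claw":255},
    {"x":0.004,"y":-0.003,"z":-0.224,"rx":0,"ry":0,"rz":0,"claw":255},
  ],
  squeeze=45,
)

```text
t: 3.2
tool_pos: [0.3987, 0.2191, 0.0215]
orientation: [0.001, 3.14, 0.001]
force: [-0.4, 0.2, 0.4]
opening: 0.0573
gripper_force: 0.0
```

```bash
python3 -c "
from h import *
st()"
```

```text
t3.2 pos [0.3987 0.2191 0.0215] yaw 3.141 tilt 0.002 F [-0.4  0.2  0.4] op 0.0573 gf 0.0 q [ 0.39 -0.04  2.08 -0.    1.11 -1.18]
```

Emit:
arm_command(
  targets=[
    {"x":0,"y":0,"z":-0.008,"rx":0,"ry":0,"rz":0,"claw":255},
    {"x":0,"y":0,"z":-0.008,"rx":0,"ry":0,"rz":0,"claw":255},
    {"x":0,"y":0,"z":-0.008,"rx":0,"ry":0,"rz":0,"claw":255},
    {"x":0,"y":0,"z":-0.008,"rx":0,"ry":0,"rz":0,"claw":255},
    {"x":0,"y":0,"z":-0.008,"rx":0,"ry":0,"rz":0,"claw":255},
    {"x":0,"y":0,"z":-0.008,"rx":0,"ry":0,"rz":0,"claw":255},
    {"x":0,"y":0,"z":-0.008,"rx":0,"ry":0,"rz":0,"claw":255},
    {"x":0,"y":0,"z":-0.008,"rx":0,"ry":0,"rz":0,"claw":255},
  ],
  squeeze=45,
)

```text
t: 3.87
tool_pos: [0.3979, 0.2189, 0.0166]
orientation: [-0.001, -3.141, 0.0]
force: [0.5, 0.0, -1.0]
opening: 0.0236
gripper_force: 45.0
```

Emit:
arm_command(
  targets=[
    {"x":0,"y":0,"z":0.08,"rx":0,"ry":0,"rz":0,"claw":255},
    {"x":0,"y":0,"z":0.15,"rx":0,"ry":0,"rz":0,"claw":255},
    {"x":0,"y":0,"z":0.15,"rx":0,"ry":0,"rz":0,"claw":255},
    {"x":0,"y":0,"z":0.15,"rx":0,"ry":0,"rz":0,"claw":255},
  ],
)

```text
t: 4.2
tool_pos: [0.3999, 0.2196, 0.094]
orientation: [0.001, 3.137, 0.003]
force: [-0.1, 0.7, -2.8]
opening: 0.0233
gripper_force: 45.0
```

```bash
python3 -c "
from h import *
np.set_printoptions(precision=4,suppress=True)
st();p,d,c=snap('top');W=cloud(d,c);up(p[100:310,125:325],2.8,'t1')
K=np.array(c['intrinsics'])
m=np.zeros(d.shape,bool);m[170:225,210:260]=1
H=W[:,:,2]
# foot+rod pixels: 
Q=W[m&(H>.06)&(H<.16)];print(len(Q),Q.min(0),Q.max(0))
F=Q[Q[:,0]>Q[:,0].max()-.012];print(F.min(0),F.max(0),F.mean(0))
"
```

```text
t4.2 pos [0.3999 0.2196 0.094 ] yaw 3.141 tilt 0.005 F [-0.1  0.7 -2.8] op 0.0233 gf 45.0 q [ 0.39 -0.16  2.03 -0.    1.26 -1.18]
103 [0.5057 0.2    0.081 ] [0.5473 0.2428 0.1439]
[0.5354 0.2    0.081 ] [0.5473 0.2428 0.1428] [0.5422 0.2192 0.0984]
```

View pics/t1.png

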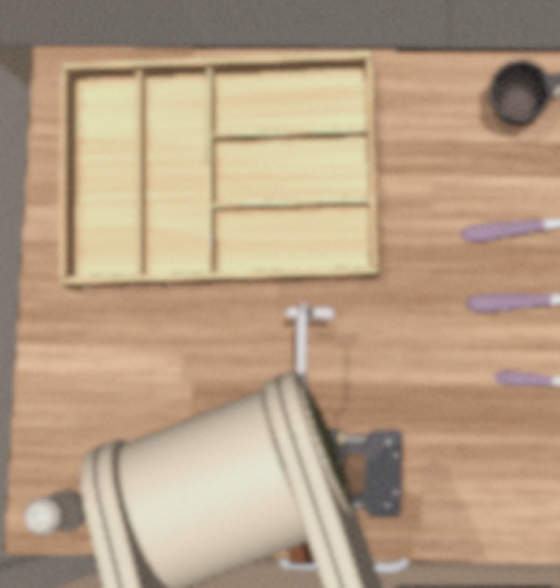

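The picture shows the hook held level, with its foot at crop (310,314).

Emit:
arm_command(
  targets=[
    {"x":0.06,"y":0.07,"z":0,"rx":0,"ry":0,"rz":0,"claw":255},
    {"x":0.128,"y":0.147,"z":0,"rx":0,"ry":0,"rz":0,"claw":255},
    {"x":0.128,"y":0.147,"z":0,"rx":0,"ry":0,"rz":0,"claw":255},
    {"x":0.128,"y":0.147,"z":0,"rx":0,"ry":0,"rz":0,"claw":255},
    {"x":0.128,"y":0.147,"z":0,"rx":0,"ry":0,"rz":0,"claw":255},
    {"x":0.128,"y":0.147,"z":0,"rx":0,"ry":0,"rz":0,"claw":255},
  ],
)

```text
t: 4.75
tool_pos: [0.4603, 0.2913, 0.0895]
orientation: [-0.001, -3.138, 0.003]
force: [-0.4, 0.3, -2.6]
opening: 0.0235
gripper_force: 45.0
```

```bash
python3 -c "
from h import *
st();p,d,c=snap('top');up(p[100:310,125:325],2.8,'t2')
"
```

```text
t4.8 pos [0.4603 0.2913 0.0895] yaw 3.141 tilt 0.004 F [-0.4  0.3 -2.6] op 0.0235 gf 45.0 q [ 0.47  0.1   1.79 -0.    1.26 -1.1 ]
```

View pics/t2.png

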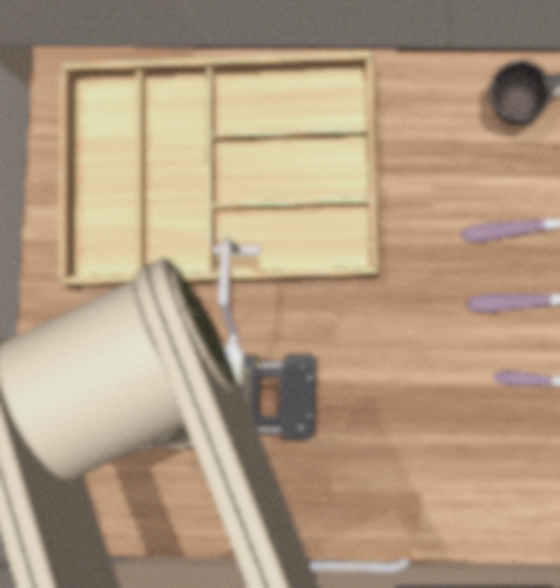

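The foot at crop (237,249) is over the near cross compartment, clear of the divider. I'll lower it and draw.

Emit:
arm_command(
  targets=[
    {"x":0,"y":0,"z":-0.06,"rx":0,"ry":0,"rz":0,"claw":255},
    {"x":0,"y":0,"z":-0.11,"rx":0,"ry":0,"rz":0,"claw":255},
    {"x":0,"y":0,"z":-0.134,"rx":0,"ry":0,"rz":0,"claw":255},
    {"x":0,"y":0,"z":-0.134,"rx":0,"ry":0,"rz":0,"claw":255},
    {"x":0,"y":0,"z":-0.134,"rx":0,"ry":0,"rz":0,"claw":255},
  ],
)

```text
t: 5.22
tool_pos: [0.4613, 0.2917, 0.0245]
orientation: [-0.002, -3.14, 0.001]
force: [0.2, 0.7, -1.7]
opening: 0.0237
gripper_force: 45.0
```

Emit:
arm_command(
  targets=[
    {"x":-0.016,"y":0,"z":0,"rx":0,"ry":0,"rz":0,"claw":255},
    {"x":-0.032,"y":0,"z":0,"rx":0,"ry":0,"rz":0,"claw":255},
    {"x":-0.048,"y":0,"z":0,"rx":0,"ry":0,"rz":0,"claw":255},
    {"x":-0.064,"y":0,"z":0,"rx":0,"ry":0,"rz":0,"claw":255},
    {"x":-0.08,"y":0,"z":0,"rx":0,"ry":0,"rz":0,"claw":255},
    {"x":-0.096,"y":0,"z":0,"rx":0,"ry":0,"rz":0,"claw":255},
    {"x":-0.112,"y":0,"z":0,"rx":0,"ry":0,"rz":0,"claw":255},
    {"x":-0.128,"y":0,"z":0,"rx":0,"ry":0,"rz":0,"claw":255},
    {"x":-0.144,"y":0,"z":0,"rx":0,"ry":0,"rz":0,"claw":255},
    {"x":-0.16,"y":0,"z":0,"rx":0,"ry":0,"rz":0,"claw":255},
  ],
)

```text
t: 6.05
tool_pos: [0.3816, 0.2925, 0.0249]
orientation: [0.001, 3.141, 0.0]
force: [5.3, -0.6, 0.3]
opening: 0.0236
gripper_force: 45.0
```

```bash
python3 -c "
from h import *
st();p,d,c=snap('top');up(p[100:310,125:325],2.8,'t3')
"
```

```text
t6.0 pos [0.3816 0.2925 0.0249] yaw 3.141 tilt 0.001 F [ 5.3 -0.6  0.3] op 0.0236 gf 45.0 q [ 0.55  0.02  2.   -0.    1.11 -1.02]
```

View pics/t3.png

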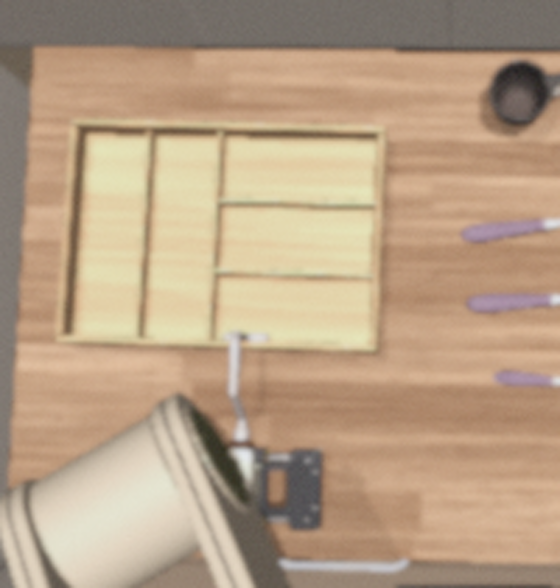

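The tray follows, with its near rim at crop (60,340)–(377,350), nearly square. I'll continue drawing.

Emit:
arm_command(
  targets=[
    {"x":-0.016,"y":0,"z":0,"rx":0,"ry":0,"rz":0,"claw":255},
    {"x":-0.032,"y":0,"z":0,"rx":0,"ry":0,"rz":0,"claw":255},
    {"x":-0.048,"y":0,"z":0,"rx":0,"ry":0,"rz":0,"claw":255},
    {"x":-0.064,"y":0,"z":0,"rx":0,"ry":0,"rz":0,"claw":255},
    {"x":-0.08,"y":0,"z":0,"rx":0,"ry":0,"rz":0,"claw":255},
    {"x":-0.096,"y":0,"z":0,"rx":0,"ry":0,"rz":0,"claw":255},
    {"x":-0.112,"y":0,"z":0,"rx":0,"ry":0,"rz":0,"claw":255},
    {"x":-0.128,"y":0,"z":0,"rx":0,"ry":0,"rz":0,"claw":255},
    {"x":-0.142,"y":0,"z":0,"rx":0,"ry":0,"rz":0,"claw":255},
    {"x":-0.148,"y":0,"z":0,"rx":0,"ry":0,"rz":0,"claw":255},
  ],
)

```text
t: 6.93
tool_pos: [0.3068, 0.2922, 0.0244]
orientation: [-0.001, -3.141, 0.0]
force: [4.5, -0.4, -3.2]
opening: 0.0235
gripper_force: 45.0
```

Emit:
arm_command(
  targets=[
    {"x":0,"y":0,"z":0,"rx":0,"ry":0,"rz":0,"claw":255},
    {"x":0.012,"y":0,"z":0,"rx":0,"ry":0,"rz":0,"claw":255},
    {"x":0.012,"y":0,"z":0.01,"rx":0,"ry":0,"rz":0,"claw":255},
    {"x":0.012,"y":0,"z":0.07,"rx":0,"ry":0,"rz":0,"claw":255},
    {"x":0.012,"y":0,"z":0.15,"rx":0,"ry":0,"rz":0,"claw":255},
    {"x":0.012,"y":0,"z":0.15,"rx":0,"ry":0,"rz":0,"claw":255},
  ],
)

```text
t: 7.43
tool_pos: [0.3178, 0.2949, 0.1071]
orientation: [0.002, 3.134, 0.009]
force: [1.1, 1.4, -0.3]
opening: 0.0234
gripper_force: 45.0
```

```bash
cat >> h.py <<'E'
def tray(W,p):
    # rim points (39..41mm): fit the four outer lines robustly with minAreaRect on clean mask
    H=W[:,:,2];hsv=cv2.cvtColor(p,cv2.COLOR_RGB2HSV)
    return H
E
python3 -c "
from h import *
st();p,d,c=snap('top');up(p[100:310,125:325],2.8,'t4')
"
```

```text
t7.4 pos [0.3178 0.2949 0.1071] yaw 3.140 tilt 0.009 F [ 1.1  1.4 -0.3] op 0.0234 gf 45.0 q [ 0.63 -0.25  2.09  0.    1.29 -0.94]
```

View pics/t4.png

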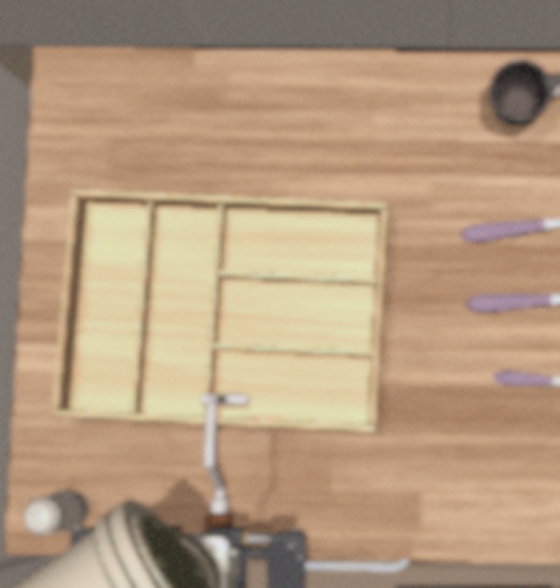

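Tray corners in the crop are (77,192), (386,205), (376,430) and (58,411). I'll lay the hook down to the right of the tray.

Emit:
arm_command(
  targets=[
    {"x":0.08,"y":-0.08,"z":0,"rx":0,"ry":0,"rz":0,"claw":255},
    {"x":0.16,"y":-0.16,"z":0,"rx":0,"ry":0,"rz":0,"claw":255},
    {"x":0.174,"y":-0.24,"z":0,"rx":0,"ry":0,"rz":0,"claw":255},
    {"x":0.174,"y":-0.32,"z":0,"rx":0,"ry":0,"rz":0,"claw":255},
    {"x":0.174,"y":-0.366,"z":0,"rx":0,"ry":0,"rz":0,"claw":255},
    {"x":0.174,"y":-0.366,"z":-0.06,"rx":0,"ry":0,"rz":0,"claw":255},
    {"x":0.174,"y":-0.366,"z":-0.12,"rx":0,"ry":0,"rz":0,"claw":255},
    {"x":0.174,"y":-0.366,"z":-0.152,"rx":0,"ry":0,"rz":0,"claw":255},
    {"x":0.174,"y":-0.366,"z":-0.152,"rx":0,"ry":0,"rz":0,"claw":255},
    {"x":0.174,"y":-0.366,"z":-0.152,"rx":0,"ry":0,"rz":0,"claw":255},
  ],
)

```text
t: 8.32
tool_pos: [0.3994, 0.1089, 0.0223]
orientation: [-0.002, -3.137, 0.001]
force: [1.6, -0.3, -1.7]
opening: 0.0232
gripper_force: 45.0
```

```bash
python3 -c "
from h import *
np.set_printoptions(precision=4,suppress=True)
st();c=robot.get_calibration('top')
w=lambda u,v,z:px2w(c,125+u/2.8,100+v/2.8,z)[:2]
q=[w(77,192,.04),w(386,205,.04),w(376,430,.04),w(58,411,.04)];print(*q,'cen',sum(q)/4,'near',(q[2]+q[3])/2)
for a,b in((0,1),(3,2),(2,1),(3,0)): print(np.degrees(np.arctan2(*(q[b]-q[a])[[1,0]])),np.linalg.norm(q[b]-q[a]))
"
```

```text
t8.3 pos [0.3994 0.1089 0.0223] yaw 3.140 tilt 0.004 F [ 1.6 -0.3 -1.7] op 0.0232 gf 45.0 q [ 0.14 -0.16  2.18  0.    1.12 -1.43]
[0.6651 0.4609] [0.6554 0.1529] [0.4345 0.1582] [0.4481 0.468 ] cen [0.5508 0.31  ] near [0.4413 0.3131]
-91.81390137450477 0.30816149314269925
-92.50299465552622 0.31005798062550594
-1.371359214861562 0.2208849374077011
-1.8582302353814204 0.21714945284659556
```

Emit:
arm_command(
  targets=[
    {"x":0,"y":0,"z":-0.009,"rx":0,"ry":0,"rz":0,"claw":255},
    {"x":0,"y":0,"z":-0.011,"rx":0,"ry":0,"rz":0,"claw":255},
    {"x":0,"y":0,"z":-0.011,"rx":0,"ry":0,"rz":0,"claw":255},
    {"x":0,"y":0,"z":-0.011,"rx":0,"ry":0,"rz":0,"claw":110},
    {"x":0,"y":0,"z":-0.011,"rx":0,"ry":0,"rz":0,"claw":110},
    {"x":0,"y":0,"z":-0.011,"rx":0,"ry":0,"rz":0,"claw":110},
    {"x":0,"y":0,"z":-0.011,"rx":0,"ry":0,"rz":0,"claw":110},
    {"x":0,"y":0,"z":-0.011,"rx":0,"ry":0,"rz":0,"claw":110},
  ],
)

```text
t: 8.98
tool_pos: [0.4013, 0.1094, 0.0184]
orientation: [0.001, 3.141, 0.0]
force: [-0.1, -0.4, -0.4]
opening: 0.0507
gripper_force: 0.0
```

Emit:
arm_command(
  targets=[
    {"x":0,"y":0,"z":0.06,"rx":0,"ry":0,"rz":0,"claw":110},
    {"x":0,"y":0,"z":0.14,"rx":0,"ry":0,"rz":0,"claw":110},
    {"x":0,"y":0,"z":0.22,"rx":0,"ry":0,"rz":0,"claw":110},
    {"x":-0.08,"y":-0.06,"z":0.3,"rx":0,"ry":0,"rz":0,"claw":110},
    {"x":-0.08,"y":-0.06,"z":0.3,"rx":0,"ry":0,"rz":0,"claw":110},
  ],
)

```text
t: 9.4
tool_pos: [0.3615, 0.0789, 0.172]
orientation: [-0.001, 3.138, -0.0]
force: [-0.4, -0.2, -0.2]
opening: 0.0526
gripper_force: 0.0
```

Run:
```python
from h import *
np.set_printoptions(precision=4,suppress=True)
st();p,d,c=snap('top');W=cloud(d,c);H=W[:,:,2];up(p[100:310,125:400],2.6,'t5')
hsv=cv2.cvtColor(p,cv2.COLOR_RGB2HSV)
for n,b in[('f1',(165,195,280,368)),('f2',(195,222,280,372)),('s',(224,250,290,356))]:
    m=np.zeros(H.shape,bool);m[b[0]:b[1],b[2]:b[3]]=1
    pur=m&(p[:,:,2].astype(int)>p[:,:,1].astype(int)+12); Q=W[pur]; r=pca(Q);print(n,'handle',pur.sum(),r[0],np.degrees(np.arctan2(r[1][1],r[1][0])),r[2:6],'z',np.median(Q[:,2]))
```

```text
t9.4 pos [0.3615 0.0789 0.172 ] yaw 3.142 tilt 0.004 F [-0.4 -0.2 -0.2] op 0.0526 gf 0.0 q [ 0.08 -0.52  2.16 -0.    1.49 -1.49]
f1 handle 105 [0.6362 0.0401] 130.23190225636753 (np.float64(-0.035813656003919406), np.float64(0.16825519954238188), np.float64(-0.021995023672412576), np.float64(0.12395027499243745)) z 0.008620100556335775
f2 handle 105 [0.5637 0.0337] 105.24360643237274 (np.float64(-0.04086571356315055), np.float64(0.08720075450877943), np.float64(-0.012110416840589203), np.float64(0.11180059481728219)) z 0.008642784249584423
s handle 52 [0.4886 0.0177] 86.04077134606267 (np.float64(-0.025576953694513977), np.float64(0.02166199413160837), np.float64(-0.004872937892604607), np.float64(0.004705803197326423)) z 0.007678625989654186
```

View pics/t5.png

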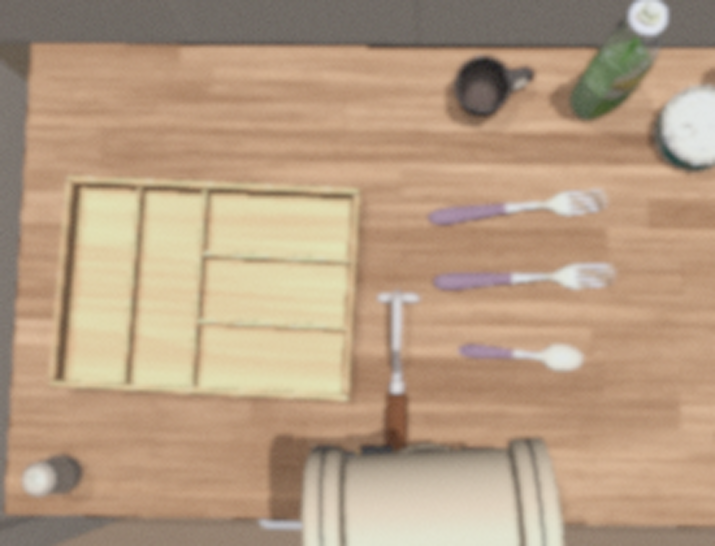

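Hook is laid at crop (397,298)–(397,440), and the cutlery is unmoved. Now fork b (the near one, row 280).

Emit:
arm_command(
  targets=[
    {"x":0.1,"y":-0.02,"z":0,"rx":0,"ry":0,"rz":-0.75,"claw":110},
    {"x":0.2,"y":-0.05,"z":0,"rx":0,"ry":0,"rz":-0.75,"claw":110},
    {"x":0.3,"y":-0.08,"z":0,"rx":0,"ry":0,"rz":-0.75,"claw":110},
    {"x":0.407,"y":-0.111,"z":0,"rx":0,"ry":0,"rz":-0.75,"claw":110},
    {"x":0.407,"y":-0.111,"z":0,"rx":0,"ry":0,"rz":-0.75,"claw":110},
    {"x":0.407,"y":-0.111,"z":0,"rx":0,"ry":0,"rz":-0.75,"claw":110},
    {"x":0.407,"y":-0.111,"z":0,"rx":0,"ry":0,"rz":-0.75,"claw":110},
    {"x":0.407,"y":-0.111,"z":0,"rx":0,"ry":0,"rz":-0.75,"claw":110},
    {"x":0.407,"y":-0.111,"z":0,"rx":0,"ry":0,"rz":-0.75,"claw":110},
    {"x":0.407,"y":-0.111,"z":0,"rx":0,"ry":0,"rz":-0.75,"claw":110},
  ],
)

```text
t: 10.28
tool_pos: [0.5645, 0.0239, 0.1673]
orientation: [-1.847, -2.54, 0.001]
force: [-0.0, -0.3, -0.7]
opening: 0.0527
gripper_force: 0.0
```

Emit:
arm_command(
  targets=[
    {"x":0,"y":0,"z":-0.08,"rx":0,"ry":0,"rz":-0.001,"claw":110},
    {"x":0,"y":0,"z":-0.15,"rx":0,"ry":0,"rz":0,"claw":110},
    {"x":0,"y":0,"z":-0.15,"rx":0,"ry":0,"rz":0,"claw":110},
    {"x":0,"y":0,"z":-0.15,"rx":0,"ry":0,"rz":0,"claw":110},
  ],
)

```text
t: 10.62
tool_pos: [0.5622, 0.024, 0.0908]
orientation: [-1.836, -2.543, 0.005]
force: [-0.3, -0.2, 1.6]
opening: 0.0532
gripper_force: 0.0
```

Run:
```python
from h import *
np.set_printoptions(precision=4,suppress=True)
st();p,d,c=snap('wrist','w1')
W=cloud(d,c);H=W[:,:,2]
print(c['origin'],W[210,280])
```

```text
t10.6 pos [0.5622 0.024  0.0908] yaw 1.891 tilt 0.006 F [-0.3 -0.2  1.6] op 0.0532 gf 0.0 q [-0.05  0.15  1.73  0.    1.26 -0.37]
[0.5431 0.0883 0.2432] [0.5641 0.0277 0.0092]
```

View pics/w1.png

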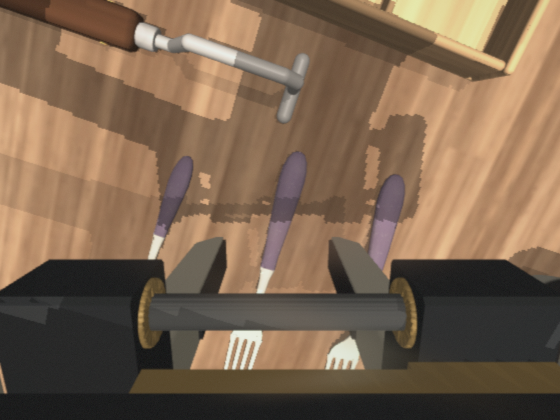

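The wrist view shows the fork handle from (297,155) to (267,268), between the fingers. The tool yaw is still 14° short, so I'll measure the handle.

Run:
```python
from h import *
np.set_printoptions(precision=4,suppress=True)
c=robot.get_calibration('wrist')
for n,a,b in[('f2',(298,153),(267,268)),('f1',(400,175),None),('s',(188,157),(158,236))]:
    A=px2w(c,*a,.006);print(n,A)
    if b: B=px2w(c,*b,.006);print(B,np.degrees(np.arctan2(*(B-A)[[1,0]])),np.linalg.norm(B-A), 'grasp',A+(B-A)/np.linalg.norm(B-A)*(.0485 if n[0]=='f' else .0365))
```

```text
f2 [0.5659 0.069  0.006 ]
[ 0.5721 -0.0204  0.006 ] -86.07311648942687 0.08954816292098922 grasp [0.5692 0.0206 0.006 ]
f1 [0.6394 0.077  0.006 ]
s [0.494  0.0423 0.006 ]
[ 0.4876 -0.0212  0.006 ] -95.75582525859859 0.06384646755134164 grasp [0.4903 0.006  0.006 ]
```

Emit:
arm_command(
  targets=[
    {"x":0.01,"y":-0.004,"z":0,"rx":0,"ry":0,"rz":-0.124,"claw":110},
    {"x":0.01,"y":-0.004,"z":-0.04,"rx":0,"ry":0,"rz":-0.124,"claw":110},
    {"x":0.01,"y":-0.004,"z":-0.09,"rx":0,"ry":0,"rz":-0.124,"claw":110},
    {"x":0.01,"y":-0.004,"z":-0.13,"rx":0,"ry":0,"rz":-0.124,"claw":110},
    {"x":0.01,"y":-0.004,"z":-0.144,"rx":0,"ry":0,"rz":-0.124,"claw":110},
    {"x":0.01,"y":-0.004,"z":-0.144,"rx":0,"ry":0,"rz":-0.124,"claw":110},
    {"x":0.01,"y":-0.004,"z":-0.144,"rx":0,"ry":0,"rz":-0.124,"claw":110},
  ],
)

```text
t: 11.25
tool_pos: [0.5709, 0.0218, 0.0232]
orientation: [2.139, 2.299, 0.002]
force: [-0.1, 0.6, 0.4]
opening: 0.0534
gripper_force: 0.0
```

```bash
python3 -c "
from h import *
st()"
```

```text
t11.2 pos [0.5709 0.0218 0.0232] yaw 1.643 tilt 0.002 F [-0.1  0.6  0.4] op 0.0534 gf 0.0 q [-0.05  0.25  1.75  0.    1.13 -0.12]
```

Emit:
arm_command(
  targets=[
    {"x":-0.005,"y":0,"z":-0.012,"rx":0,"ry":0,"rz":0,"claw":110},
    {"x":-0.005,"y":0,"z":-0.013,"rx":0,"ry":0,"rz":0,"claw":255},
    {"x":-0.005,"y":0,"z":-0.013,"rx":0,"ry":0,"rz":0,"claw":255},
    {"x":-0.005,"y":0,"z":-0.013,"rx":0,"ry":0,"rz":0,"claw":255},
    {"x":-0.005,"y":0,"z":-0.013,"rx":0,"ry":0,"rz":0,"claw":255},
    {"x":-0.005,"y":0,"z":-0.013,"rx":0,"ry":0,"rz":0,"claw":255},
    {"x":-0.005,"y":0,"z":-0.013,"rx":0,"ry":0,"rz":0,"claw":255},
    {"x":-0.005,"y":0,"z":-0.013,"rx":0,"ry":0,"rz":0,"claw":255},
    {"x":-0.005,"y":0,"z":-0.013,"rx":0,"ry":0,"rz":0,"claw":255},
  ],
  squeeze=30,
)

```text
t: 12.0
tool_pos: [0.5672, 0.0219, 0.0149]
orientation: [2.14, 2.3, 0.0]
force: [-1.0, 0.8, 2.3]
opening: 0.0195
gripper_force: 29.8
```

```bash
python3 -c "
from h import *
st()"
```

```text
t12.0 pos [0.5672 0.0219 0.0149] yaw 1.643 tilt 0.000 F [-1.   0.8  2.3] op 0.0195 gf 29.8 q [-0.05  0.26  1.76  0.    1.12 -0.12]
```

Emit:
arm_command(
  targets=[
    {"x":0,"y":0,"z":0.03,"rx":0,"ry":0,"rz":0,"claw":255},
    {"x":0,"y":0,"z":0.1,"rx":0,"ry":0,"rz":0,"claw":255},
    {"x":0,"y":0,"z":0.18,"rx":0,"ry":0,"rz":0,"claw":255},
    {"x":0,"y":0,"z":0.24,"rx":0,"ry":0,"rz":0,"claw":255},
    {"x":0,"y":0,"z":0.24,"rx":0,"ry":0,"rz":0,"claw":255},
  ],
)

```text
t: 12.42
tool_pos: [0.5715, 0.0217, 0.1428]
orientation: [2.134, 2.293, 0.012]
force: [2.5, 0.9, 0.1]
opening: 0.0195
gripper_force: 29.8
```

Run:
```python
from h import *
np.set_printoptions(precision=3,suppress=True)
st()
z=np.load('top0.npz');W=z['W']
for r in (150,200,240,280):
    for u in (10,40,70,100,115,122,128,132,136): print(r,u,W[r,u],end=' ')
    print()
z=np.load('scene0.npz');W=z['W']
for r,u in((200,100),(100,50),(300,150),(350,220),(250,200)): print(W[r,u])
```

```text
t12.4 pos [0.572 0.022 0.143] yaw 1.643 tilt 0.012 F [2.5 0.9 0.1] op 0.0195 gf 29.8 q [-0.05  0.1   1.68  0.    1.34 -0.12]
150 10 [0.603 0.561 0.458] 150 40 [0.626 0.563 0.376] 150 70 [0.653 0.562 0.275] 150 100 [0.69  0.564 0.138] 150 115 [0.712 0.561 0.059] 150 122 [0.724 0.562 0.013] 150 128 [ 0.736  0.563 -0.031] 150 132 [ 0.745  0.563 -0.06 ] 150 136 [0.728 0.526 0.   ] 
200 10 [0.519 0.561 0.446] 200 40 [0.53  0.563 0.362] 200 70 [0.545 0.563 0.259] 200 100 [0.564 0.563 0.122] 200 115 [0.576 0.562 0.037] 200 122 [ 0.582  0.561 -0.007] 200 128 [ 0.588  0.562 -0.05 ] 200 132 [0.581 0.529 0.001] 200 136 [0.582 0.517 0.001] 
240 10 [0.45  0.561 0.437] 240 40 [0.453 0.562 0.354] 240 70 [0.457 0.564 0.245] 240 100 [0.463 0.563 0.108] 240 115 [0.466 0.563 0.017] 240 122 [ 0.468  0.562 -0.027] 240 128 [ 0.469  0.562 -0.07 ] 240 132 [ 0.467  0.523 -0.002] 240 136 [ 0.467  0.511 -0.   ] 
280 10 [0.382 0.562 0.426] 280 40 [0.377 0.561 0.344] 280 70 [0.37  0.561 0.237] 280 100 [0.361 0.561 0.097] 280 115 [0.355 0.561 0.007] 280 122 [ 0.352  0.561 -0.04 ] 280 128 [0.356 0.526 0.003] 280 132 [0.356 0.515 0.002] 280 136 [0.362 0.472 0.086] 
[0.235 0.629 0.69 ]
[0.235 0.63  0.747]
[0.234 0.627 0.596]
[0.234 0.586 0.449]
[0.235 0.579 0.6  ]
```

Emit:
arm_command(
  targets=[
    {"x":-0.014,"y":0.08,"z":0,"rx":0,"ry":0,"rz":0.06,"claw":255},
    {"x":-0.028,"y":0.15,"z":0,"rx":0,"ry":0,"rz":0.12,"claw":255},
    {"x":-0.042,"y":0.22,"z":0,"rx":0,"ry":0,"rz":0.18,"claw":255},
    {"x":-0.056,"y":0.3,"z":0,"rx":0,"ry":0,"rz":0.24,"claw":255},
    {"x":-0.07,"y":0.37,"z":0,"rx":0,"ry":0,"rz":0.3,"claw":255},
    {"x":-0.084,"y":0.44,"z":0,"rx":0,"ry":0,"rz":0.36,"claw":255},
    {"x":-0.098,"y":0.52,"z":0,"rx":0,"ry":0,"rz":0.42,"claw":255},
    {"x":-0.112,"y":0.6,"z":0,"rx":0,"ry":0,"rz":0.48,"claw":255},
    {"x":-0.126,"y":0.67,"z":0,"rx":0,"ry":0,"rz":0.54,"claw":255},
    {"x":-0.136,"y":0.74,"z":0,"rx":0,"ry":0,"rz":0.6,"claw":255},
  ],
)

```text
t: 13.25
tool_pos: [0.4978, 0.3937, 0.1338]
orientation: [-0.457, -3.107, 0.001]
force: [1.3, 0.0, -0.0]
opening: 0.019
gripper_force: 29.8
```

Emit:
arm_command(
  targets=[
    {"x":0,"y":0.03,"z":0,"rx":0,"ry":0,"rz":0.06,"claw":255},
    {"x":0,"y":0.071,"z":-0.03,"rx":0,"ry":0,"rz":0.12,"claw":255},
    {"x":0,"y":0.071,"z":-0.08,"rx":0,"ry":0,"rz":0.133,"claw":255},
    {"x":0,"y":0.071,"z":-0.08,"rx":0,"ry":0,"rz":0.133,"claw":255},
    {"x":0,"y":0.071,"z":-0.08,"rx":0,"ry":0,"rz":0.133,"claw":255},
    {"x":0,"y":0.071,"z":-0.08,"rx":0,"ry":0,"rz":0.133,"claw":255},
  ],
)

```text
t: 13.75
tool_pos: [0.499, 0.4267, 0.0948]
orientation: [-0.055, -3.141, 0.001]
force: [-0.0, 0.3, 0.9]
opening: 0.019
gripper_force: 29.8
```

Run:
```python
from h import *
st();snap('wrist','w2');p,d,c=snap('top','t6')
```

```text
t13.8 pos [0.499  0.4267 0.0948] yaw 3.107 tilt 0.001 F [-0.   0.3  0.9] op 0.0190 gf 29.8 q [ 0.63  0.38  1.45 -0.    1.31 -0.91]
```

View pics/w2.png

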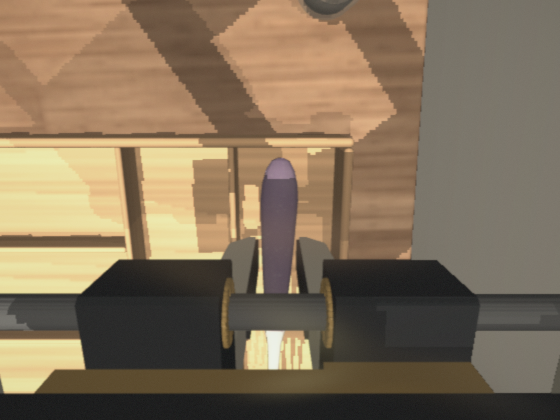

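Run:
```python
from h import *
np.set_printoptions(precision=4,suppress=True)
c=robot.get_calibration('wrist')
print('rim outer',px2w(c,100,135,.04),px2w(c,340,136,.04),'inner',px2w(c,290,147,.04))
print('left wall inner top',px2w(c,338,155,.04),'outer',px2w(c,352,155,.04),'div right/left',px2w(c,230,150,.028),px2w(c,238,150,.028), 'div2',px2w(c,120,150,.028),px2w(c,134,150,.028))
z=.0948-.0149+.006
print('butt',px2w(c,281,158,z))
```

```text
rim outer [0.4401 0.3224 0.04  ] [0.4459 0.4655 0.04  ] inner [0.4513 0.4355 0.04  ]
left wall inner top [0.4572 0.4645 0.04  ] outer [0.4575 0.4729 0.04  ] div right/left [0.4529 0.3976 0.028 ] [0.4531 0.4027 0.028 ] div2 [0.4504 0.3275 0.028 ] [0.4507 0.3364 0.028 ]
butt [0.4521 0.4295 0.0859]
```

The fork is over the outer long compartment. I'll shift it about 7 mm forward and 4 mm left, then lower.

Emit:
arm_command(
  targets=[
    {"x":0.015,"y":0.008,"z":0,"rx":0,"ry":0,"rz":0,"claw":255},
    {"x":0.015,"y":0.008,"z":-0.04,"rx":0,"ry":0,"rz":0,"claw":255},
    {"x":0.015,"y":0.008,"z":-0.08,"rx":0,"ry":0,"rz":0,"claw":255},
    {"x":0.015,"y":0.008,"z":-0.11,"rx":0,"ry":0,"rz":0,"claw":255},
    {"x":0.015,"y":0.008,"z":-0.13,"rx":0,"ry":0,"rz":0,"claw":255},
    {"x":0.015,"y":0.008,"z":-0.14,"rx":0,"ry":0,"rz":0,"claw":255},
    {"x":0.015,"y":0.008,"z":-0.14,"rx":0,"ry":0,"rz":0,"claw":255},
    {"x":0.015,"y":0.008,"z":-0.14,"rx":0,"ry":0,"rz":0,"claw":255},
  ],
)

```text
t: 14.52
tool_pos: [0.5068, 0.4315, 0.0252]
orientation: [0.052, 3.141, 0.0]
force: [0.6, -0.3, -0.3]
opening: 0.0192
gripper_force: 29.8
```

```bash
python3 -c "
from h import *
st()"
```

```text
t14.5 pos [0.5068 0.4315 0.0252] yaw 3.109 tilt 0.000 F [ 0.6 -0.3 -0.3] op 0.0192 gf 29.8 q [ 0.63  0.48  1.46 -0.    1.2  -0.91]
```

Emit:
arm_command(
  targets=[
    {"x":0,"y":0,"z":-0.008,"rx":0,"ry":0,"rz":0,"claw":255},
    {"x":0,"y":0,"z":-0.008,"rx":0,"ry":0,"rz":0,"claw":255},
    {"x":0,"y":0,"z":-0.008,"rx":0,"ry":0,"rz":0,"claw":180},
    {"x":0,"y":0,"z":-0.008,"rx":0,"ry":0,"rz":0,"claw":180},
    {"x":0,"y":0,"z":-0.008,"rx":0,"ry":0,"rz":0,"claw":180},
    {"x":0,"y":0,"z":-0.004,"rx":0,"ry":0,"rz":0,"claw":180},
    {"x":0,"y":0,"z":0.04,"rx":0,"ry":0,"rz":0,"claw":180},
    {"x":0,"y":0,"z":0.11,"rx":0,"ry":0,"rz":0,"claw":150},
    {"x":0,"y":0,"z":0.19,"rx":0,"ry":0,"rz":0,"claw":110},
    {"x":0,"y":0,"z":0.24,"rx":0,"ry":0,"rz":0,"claw":110},
  ],
)

```text
t: 15.35
tool_pos: [0.5075, 0.4321, 0.1491]
orientation: [0.051, 3.138, 0.004]
force: [0.9, 0.9, 0.5]
opening: 0.0427
gripper_force: 0.0
```

```bash
python3 -c "
from h import *
st()"
```

```text
t15.3 pos [0.5075 0.4321 0.1491] yaw 3.109 tilt 0.004 F [0.9 0.9 0.5] op 0.0427 gf 0.0 q [ 0.63  0.35  1.38  0.    1.4  -0.91]
```

Emit:
arm_command(
  targets=[
    {"x":0.02,"y":-0.08,"z":0,"rx":0,"ry":0,"rz":-0.06,"claw":110},
    {"x":0.04,"y":-0.16,"z":0,"rx":0,"ry":0,"rz":-0.12,"claw":110},
    {"x":0.07,"y":-0.24,"z":0,"rx":0,"ry":0,"rz":-0.18,"claw":110},
    {"x":0.1,"y":-0.32,"z":0,"rx":0,"ry":0,"rz":-0.24,"claw":110},
    {"x":0.13,"y":-0.4,"z":0,"rx":0,"ry":0,"rz":-0.3,"claw":110},
    {"x":0.16,"y":-0.48,"z":0,"rx":0,"ry":0,"rz":-0.36,"claw":110},
    {"x":0.19,"y":-0.56,"z":0,"rx":0,"ry":0,"rz":-0.42,"claw":110},
    {"x":0.22,"y":-0.64,"z":0,"rx":0,"ry":0,"rz":-0.48,"claw":110},
    {"x":0.25,"y":-0.72,"z":0,"rx":0,"ry":0,"rz":-0.54,"claw":110},
    {"x":0.265,"y":-0.79,"z":0,"rx":0,"ry":0,"rz":-0.6,"claw":110},
  ],
)

```text
t: 16.18
tool_pos: [0.6396, 0.0358, 0.1452]
orientation: [1.823, 2.557, 0.001]
force: [0.8, 0.7, 0.6]
opening: 0.0529
gripper_force: 0.0
```

Emit:
arm_command(
  targets=[
    {"x":0,"y":-0.012,"z":-0.04,"rx":0,"ry":0,"rz":-0.06,"claw":110},
    {"x":0,"y":-0.012,"z":-0.1,"rx":0,"ry":0,"rz":-0.098,"claw":110},
    {"x":0,"y":-0.012,"z":-0.12,"rx":0,"ry":0,"rz":-0.098,"claw":110},
    {"x":0,"y":-0.012,"z":-0.12,"rx":0,"ry":0,"rz":-0.098,"claw":110},
    {"x":0,"y":-0.012,"z":-0.12,"rx":0,"ry":0,"rz":-0.098,"claw":110},
  ],
)

```text
t: 16.6
tool_pos: [0.638, 0.0323, 0.0843]
orientation: [-2.053, -2.376, 0.002]
force: [0.4, -0.1, 0.8]
opening: 0.0528
gripper_force: 0.0
```

```bash
cat >> h.py <<'E'
def handle(p,c,u0,u1,v0,v1,z=.006):
    q=p.astype(int);m=np.zeros(p.shape[:2],np.uint8);m[v0:v1,u0:u1]=((q[:,:,2]>q[:,:,1]+8)&(q[:,:,2]>q[:,:,0]-8))[v0:v1,u0:u1]
    m=cv2.morphologyEx(m,cv2.MORPH_OPEN,np.ones((5,5)));n,l,s,_=cv2.connectedComponentsWithStats(m);k=1+np.argmax(s[1:,4]) 
    v,u=np.nonzero(l==k);P=np.array([px2w(c,a,b,z)[:2] for a,b in zip(u,v)]);r=pca(P);a=r[1];a=a if a[1]<0 else -a
    t=(P-r[0])@a;print('px',u.min(),u.max(),v.min(),v.max(),'butt',(r[0]+a*t.min()).round(4),'front',(r[0]+a*t.max()).round(4),'ang %.1f'%np.degrees(np.arctan2(a[1],a[0])),'w %.4f'%(r[5]-r[4]));return r[0]+a*t.min(),a
E
python3 - <<'E'
from h import *
st();p,d,c=snap('wrist','w3')
b,a=handle(p,c,235,335,100,270);print('grasp',b+a*.0485)
E
```

```text
t16.6 pos [0.638  0.0323 0.0843] yaw 1.716 tilt 0.002 F [ 0.4 -0.1  0.8] op 0.0528 gf 0.0 q [-0.03  0.35  1.52  0.    1.28 -0.18]
px 268 290 152 206 butt [0.6344 0.0764] front [0.6395 0.0393] ang -82.2 w 0.0151
grasp [0.64098726 0.02833507]
```

View pics/w3.png

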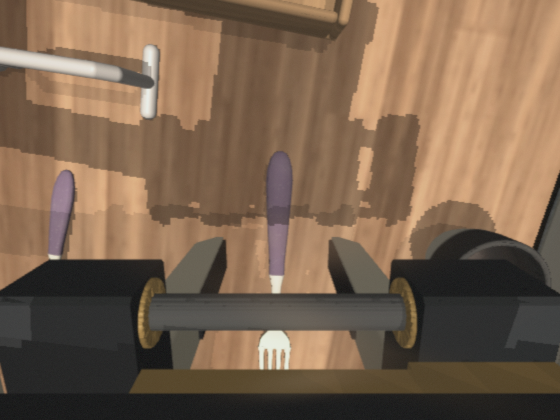

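Fork a is centred between the fingers (handle column 279). Lower and grip.

Emit:
arm_command(
  targets=[
    {"x":0.003,"y":-0.005,"z":-0.05,"rx":0,"ry":0,"rz":0,"claw":110},
    {"x":0.003,"y":-0.005,"z":-0.1,"rx":0,"ry":0,"rz":0,"claw":110},
    {"x":0.003,"y":-0.005,"z":-0.125,"rx":0,"ry":0,"rz":0,"claw":110},
    {"x":0.003,"y":-0.005,"z":-0.13,"rx":0,"ry":0,"rz":0,"claw":110},
    {"x":0.003,"y":-0.005,"z":-0.132,"rx":0,"ry":0,"rz":0,"claw":110},
    {"x":0.003,"y":-0.005,"z":-0.132,"rx":0,"ry":0,"rz":0,"claw":110},
  ],
)

```text
t: 17.15
tool_pos: [0.6412, 0.0295, 0.0202]
orientation: [2.056, 2.373, 0.002]
force: [0.1, -0.9, 0.9]
opening: 0.0528
gripper_force: 0.0
```

```bash
python3 -c "
from h import *
st()"
```

```text
t17.1 pos [0.6412 0.0295 0.0202] yaw 1.714 tilt 0.002 F [ 0.1 -0.9  0.9] op 0.0528 gf 0.0 q [-0.03  0.43  1.54  0.    1.17 -0.18]
```

Emit:
arm_command(
  targets=[
    {"x":0,"y":0,"z":-0.008,"rx":0,"ry":0,"rz":0,"claw":160},
    {"x":0,"y":0,"z":-0.008,"rx":0,"ry":0,"rz":0,"claw":255},
    {"x":0,"y":0,"z":-0.008,"rx":0,"ry":0,"rz":0,"claw":255},
    {"x":0,"y":0,"z":-0.008,"rx":0,"ry":0,"rz":0,"claw":255},
    {"x":0,"y":0,"z":-0.008,"rx":0,"ry":0,"rz":0,"claw":255},
    {"x":0,"y":0,"z":-0.008,"rx":0,"ry":0,"rz":0,"claw":255},
    {"x":0,"y":0,"z":-0.008,"rx":0,"ry":0,"rz":0,"claw":255},
    {"x":0,"y":0,"z":-0.008,"rx":0,"ry":0,"rz":0,"claw":255},
    {"x":0,"y":0,"z":-0.008,"rx":0,"ry":0,"rz":0,"claw":255},
  ],
  squeeze=30,
)

```text
t: 17.9
tool_pos: [0.6404, 0.0292, 0.015]
orientation: [2.058, 2.373, 0.0]
force: [-0.6, -0.3, 2.2]
opening: 0.0191
gripper_force: 29.8
```

Emit:
arm_command(
  targets=[
    {"x":0,"y":0,"z":0.03,"rx":0,"ry":0,"rz":0,"claw":255},
    {"x":0,"y":0,"z":0.1,"rx":0,"ry":0,"rz":0,"claw":255},
    {"x":0,"y":0,"z":0.18,"rx":0,"ry":0,"rz":0,"claw":255},
    {"x":0,"y":0,"z":0.24,"rx":0,"ry":0,"rz":0,"claw":255},
    {"x":0,"y":0,"z":0.24,"rx":0,"ry":0,"rz":0,"claw":255},
  ],
)

```text
t: 18.32
tool_pos: [0.6449, 0.0292, 0.1448]
orientation: [2.051, 2.366, 0.013]
force: [0.7, -0.3, 0.6]
opening: 0.0193
gripper_force: 29.8
```

```bash
python3 -c "
from h import *
st()"
```

```text
t18.3 pos [0.6449 0.0292 0.1448] yaw 1.713 tilt 0.013 F [ 0.7 -0.3  0.6] op 0.0193 gf 29.8 q [-0.03  0.29  1.47  0.    1.37 -0.18]
```

Emit:
arm_command(
  targets=[
    {"x":-0.02,"y":0.07,"z":0,"rx":0,"ry":0,"rz":0.06,"claw":255},
    {"x":-0.05,"y":0.14,"z":0,"rx":0,"ry":0,"rz":0.12,"claw":255},
    {"x":-0.08,"y":0.2,"z":0,"rx":0,"ry":0,"rz":0.18,"claw":255},
    {"x":-0.11,"y":0.26,"z":0,"rx":0,"ry":0,"rz":0.24,"claw":255},
    {"x":-0.14,"y":0.32,"z":0,"rx":0,"ry":0,"rz":0.3,"claw":255},
    {"x":-0.17,"y":0.38,"z":0,"rx":0,"ry":0,"rz":0.36,"claw":255},
    {"x":-0.2,"y":0.44,"z":0,"rx":0,"ry":0,"rz":0.42,"claw":255},
    {"x":-0.23,"y":0.5,"z":0,"rx":0,"ry":0,"rz":0.48,"claw":255},
    {"x":-0.26,"y":0.56,"z":0,"rx":0,"ry":0,"rz":0.54,"claw":255},
    {"x":-0.276,"y":0.62,"z":0,"rx":0,"ry":0,"rz":0.6,"claw":255},
  ],
)

```text
t: 19.15
tool_pos: [0.5005, 0.3407, 0.1353]
orientation: [-0.349, -3.122, -0.0]
force: [0.8, 0.6, 0.0]
opening: 0.0192
gripper_force: 29.8
```

Emit:
arm_command(
  targets=[
    {"x":0,"y":0.041,"z":0,"rx":0,"ry":0,"rz":0.06,"claw":255},
    {"x":0,"y":0.041,"z":-0.04,"rx":0,"ry":0,"rz":0.097,"claw":255},
    {"x":0,"y":0.041,"z":-0.08,"rx":0,"ry":0,"rz":0.097,"claw":255},
    {"x":0,"y":0.041,"z":-0.08,"rx":0,"ry":0,"rz":0.097,"claw":255},
    {"x":0,"y":0.041,"z":-0.08,"rx":0,"ry":0,"rz":0.097,"claw":255},
  ],
)

```text
t: 19.57
tool_pos: [0.501, 0.3592, 0.0937]
orientation: [-0.055, -3.138, 0.003]
force: [-0.3, 0.3, 0.6]
opening: 0.0194
gripper_force: 29.8
```

Run:
```python
from h import *
st();p,d,c=snap('wrist','w4')
```

```text
t19.6 pos [0.501  0.3592 0.0937] yaw 3.106 tilt 0.003 F [-0.3  0.3  0.6] op 0.0194 gf 29.8 q [ 0.54  0.28  1.58  0.    1.29 -1.  ]
```

View pics/w4.png

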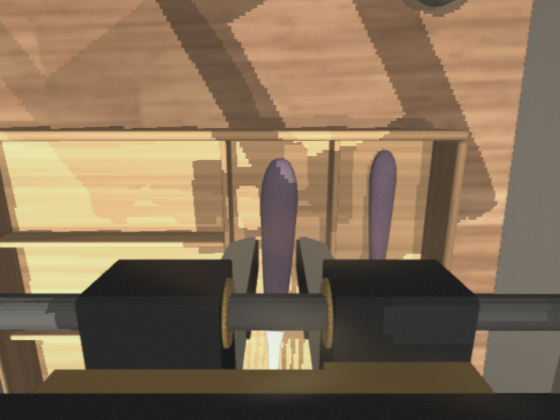

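The first fork lies in the outer compartment (column 383), and the second is centred over the inner one (column 280). Lower and release.

Emit:
arm_command(
  targets=[
    {"x":0.006,"y":0,"z":-0.04,"rx":0,"ry":0,"rz":0,"claw":255},
    {"x":0.006,"y":0,"z":-0.08,"rx":0,"ry":0,"rz":0,"claw":255},
    {"x":0.006,"y":0,"z":-0.11,"rx":0,"ry":0,"rz":0,"claw":255},
    {"x":0.006,"y":0,"z":-0.13,"rx":0,"ry":0,"rz":0,"claw":255},
    {"x":0.006,"y":0,"z":-0.14,"rx":0,"ry":0,"rz":0,"claw":255},
    {"x":0.006,"y":0,"z":-0.145,"rx":0,"ry":0,"rz":0,"claw":255},
    {"x":0.006,"y":0,"z":-0.145,"rx":0,"ry":0,"rz":0,"claw":255},
    {"x":0.006,"y":0,"z":-0.145,"rx":0,"ry":0,"rz":0,"claw":255},
  ],
)

```text
t: 20.28
tool_pos: [0.506, 0.3601, 0.0234]
orientation: [0.055, 3.14, 0.001]
force: [-0.0, 0.8, -0.6]
opening: 0.0193
gripper_force: 29.8
```

Emit:
arm_command(
  targets=[
    {"x":0,"y":0,"z":0,"rx":0,"ry":0,"rz":0,"claw":180},
    {"x":0,"y":0,"z":0,"rx":0,"ry":0,"rz":0,"claw":180},
    {"x":0,"y":0,"z":0,"rx":0,"ry":0,"rz":0,"claw":180},
    {"x":0,"y":0,"z":0.004,"rx":0,"ry":0,"rz":0,"claw":180},
    {"x":0,"y":0,"z":0.04,"rx":0,"ry":0,"rz":0,"claw":180},
    {"x":0,"y":0,"z":0.11,"rx":0,"ry":0,"rz":0,"claw":150},
    {"x":0,"y":0,"z":0.19,"rx":0,"ry":0,"rz":0,"claw":110},
    {"x":0,"y":0,"z":0.24,"rx":0,"ry":0,"rz":0,"claw":110},
  ],
)

```text
t: 20.95
tool_pos: [0.5062, 0.3604, 0.1464]
orientation: [0.055, 3.138, 0.003]
force: [1.2, 0.5, 0.3]
opening: 0.0427
gripper_force: 0.0
```

```bash
python3 -c "
from h import *
st()"
```

```text
t20.9 pos [0.5062 0.3604 0.1464] yaw 3.107 tilt 0.003 F [1.2 0.5 0.3] op 0.0427 gf 0.0 q [ 0.54  0.24  1.53 -0.    1.37 -1.  ]
```

Emit:
arm_command(
  targets=[
    {"x":0,"y":-0.07,"z":0,"rx":0,"ry":0,"rz":-0.06,"claw":110},
    {"x":0,"y":-0.14,"z":0,"rx":0,"ry":0,"rz":-0.12,"claw":110},
    {"x":0,"y":-0.21,"z":0,"rx":0,"ry":0,"rz":-0.18,"claw":110},
    {"x":0,"y":-0.28,"z":0,"rx":0,"ry":0,"rz":-0.24,"claw":110},
    {"x":0,"y":-0.35,"z":0,"rx":0,"ry":0,"rz":-0.3,"claw":110},
    {"x":0,"y":-0.42,"z":0,"rx":0,"ry":0,"rz":-0.36,"claw":110},
    {"x":-0.01,"y":-0.49,"z":0,"rx":0,"ry":0,"rz":-0.42,"claw":110},
    {"x":-0.02,"y":-0.56,"z":0,"rx":0,"ry":0,"rz":-0.48,"claw":110},
    {"x":-0.03,"y":-0.63,"z":0,"rx":0,"ry":0,"rz":-0.54,"claw":110},
    {"x":-0.035,"y":-0.7,"z":0,"rx":0,"ry":0,"rz":-0.6,"claw":110},
  ],
)

```text
t: 21.78
tool_pos: [0.4871, 0.0083, 0.1426]
orientation: [1.826, 2.556, 0.0]
force: [-0.4, 0.3, -0.8]
opening: 0.0527
gripper_force: 0.0
```

Emit:
arm_command(
  targets=[
    {"x":0,"y":-0.008,"z":0,"rx":0,"ry":0,"rz":-0.06,"claw":110},
    {"x":0,"y":-0.008,"z":-0.04,"rx":0,"ry":0,"rz":-0.12,"claw":110},
    {"x":0,"y":-0.008,"z":-0.09,"rx":0,"ry":0,"rz":-0.18,"claw":110},
    {"x":0,"y":-0.008,"z":-0.12,"rx":0,"ry":0,"rz":-0.208,"claw":110},
    {"x":0,"y":-0.008,"z":-0.12,"rx":0,"ry":0,"rz":-0.208,"claw":110},
    {"x":0,"y":-0.008,"z":-0.12,"rx":0,"ry":0,"rz":-0.208,"claw":110},
  ],
)

```text
t: 22.28
tool_pos: [0.4869, 0.0058, 0.0818]
orientation: [-2.305, -2.132, 0.002]
force: [-0.2, 0.5, 0.5]
opening: 0.053
gripper_force: 0.0
```

Run:
```python
from h import *
st();p,d,c=snap('wrist','w5')
b,a=handle(p,c,235,335,100,290);print('grasp',b+a*.0365)
```

```text
t22.3 pos [0.4869 0.0058 0.0818] yaw 1.493 tilt 0.002 F [-0.2  0.5  0.5] op 0.0530 gf 0.0 q [-0.09 -0.05  1.95 -0.    1.23 -0.02]
px 268 285 165 208 butt [0.4907 0.0418] front [0.4895 0.0118] ang -92.3 w 0.0120
grasp [0.48926122 0.00531674]
```

View pics/w5.png

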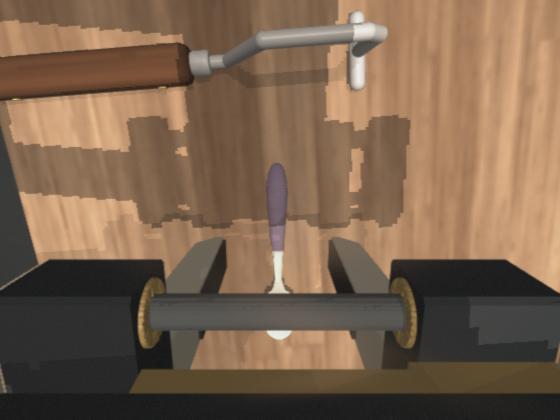

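Spoon centred at column 277. Lower, grip and lift.

Emit:
arm_command(
  targets=[
    {"x":0.003,"y":0,"z":-0.05,"rx":0,"ry":0,"rz":0.01,"claw":110},
    {"x":0.003,"y":0,"z":-0.1,"rx":0,"ry":0,"rz":0.01,"claw":110},
    {"x":0.003,"y":0,"z":-0.125,"rx":0,"ry":0,"rz":0.01,"claw":110},
    {"x":0.003,"y":0,"z":-0.13,"rx":0,"ry":0,"rz":0.01,"claw":110},
    {"x":0.003,"y":0,"z":-0.132,"rx":0,"ry":0,"rz":0.01,"claw":110},
    {"x":0.003,"y":0,"z":-0.132,"rx":0,"ry":0,"rz":0.01,"claw":110},
  ],
)

```text
t: 22.83
tool_pos: [0.4905, 0.0057, 0.0177]
orientation: [2.285, 2.154, 0.002]
force: [0.6, -0.2, 0.5]
opening: 0.0528
gripper_force: 0.0
```

```bash
python3 -c "
from h import *
st()"
```

```text
t22.8 pos [0.4905 0.0057 0.0177] yaw 1.512 tilt 0.002 F [ 0.6 -0.2  0.5] op 0.0528 gf 0.0 q [-0.09  0.06  1.98  0.    1.1  -0.03]
```

Emit:
arm_command(
  targets=[
    {"x":0,"y":0,"z":-0.003,"rx":0,"ry":0,"rz":0,"claw":255},
    {"x":0,"y":0,"z":-0.003,"rx":0,"ry":0,"rz":0,"claw":255},
    {"x":0,"y":0,"z":-0.003,"rx":0,"ry":0,"rz":0,"claw":255},
    {"x":0,"y":0,"z":-0.003,"rx":0,"ry":0,"rz":0,"claw":255},
    {"x":0,"y":0,"z":-0.003,"rx":0,"ry":0,"rz":0,"claw":255},
    {"x":0,"y":0,"z":-0.003,"rx":0,"ry":0,"rz":0,"claw":255},
    {"x":0,"y":0,"z":-0.003,"rx":0,"ry":0,"rz":0,"claw":255},
    {"x":0,"y":0,"z":-0.003,"rx":0,"ry":0,"rz":0,"claw":255},
    {"x":0,"y":0,"z":-0.003,"rx":0,"ry":0,"rz":0,"claw":255},
  ],
  squeeze=30,
)

```text
t: 23.58
tool_pos: [0.4893, 0.0057, 0.0148]
orientation: [2.287, 2.154, 0.0]
force: [-0.6, 0.0, 3.0]
opening: 0.0164
gripper_force: 29.9
```

Emit:
arm_command(
  targets=[
    {"x":0,"y":0,"z":0.03,"rx":0,"ry":0,"rz":0,"claw":255},
    {"x":0,"y":0,"z":0.1,"rx":0,"ry":0,"rz":0,"claw":255},
    {"x":0,"y":0,"z":0.18,"rx":0,"ry":0,"rz":0,"claw":255},
    {"x":0,"y":0,"z":0.22,"rx":0,"ry":0,"rz":0,"claw":255},
    {"x":0,"y":0,"z":0.22,"rx":0,"ry":0,"rz":0,"claw":255},
  ],
)

```text
t: 24.0
tool_pos: [0.4929, 0.0055, 0.1306]
orientation: [2.282, 2.149, 0.01]
force: [1.2, -0.7, 0.2]
opening: 0.0162
gripper_force: 29.9
```

```bash
python3 -c "
from h import *
st()"
```

```text
t24.0 pos [0.4929 0.0055 0.1306] yaw 1.511 tilt 0.009 F [ 1.2 -0.7  0.2] op 0.0162 gf 29.9 q [-0.09 -0.1   1.91  0.    1.32 -0.03]
```

Emit:
arm_command(
  targets=[
    {"x":0,"y":0.02,"z":0,"rx":0,"ry":0,"rz":0.06,"claw":255},
    {"x":0,"y":0.04,"z":0,"rx":0,"ry":0,"rz":0.12,"claw":255},
    {"x":0,"y":0.06,"z":0,"rx":0,"ry":0,"rz":0.18,"claw":255},
    {"x":0,"y":0.08,"z":0,"rx":0,"ry":0,"rz":0.24,"claw":255},
    {"x":0,"y":0.1,"z":0,"rx":0,"ry":0,"rz":0.3,"claw":255},
    {"x":0,"y":0.12,"z":0,"rx":0,"ry":0,"rz":0.36,"claw":255},
    {"x":0,"y":0.14,"z":0,"rx":0,"ry":0,"rz":0.42,"claw":255},
    {"x":0,"y":0.16,"z":0,"rx":0,"ry":0,"rz":0.48,"claw":255},
    {"x":0,"y":0.18,"z":0,"rx":0,"ry":0,"rz":0.54,"claw":255},
    {"x":0,"y":0.2,"z":0,"rx":0,"ry":0,"rz":0.6,"claw":255},
  ],
)

```text
t: 24.83
tool_pos: [0.4884, 0.1062, 0.1233]
orientation: [-0.662, -3.069, 0.001]
force: [0.2, 0.3, -0.2]
opening: 0.016
gripper_force: 29.9
```

Emit:
arm_command(
  targets=[
    {"x":0,"y":0.02,"z":0,"rx":0,"ry":0,"rz":0.06,"claw":255},
    {"x":0,"y":0.04,"z":0,"rx":0,"ry":0,"rz":0.12,"claw":255},
    {"x":0,"y":0.06,"z":0,"rx":0,"ry":0,"rz":0.18,"claw":255},
    {"x":0,"y":0.08,"z":0,"rx":0,"ry":0,"rz":0.24,"claw":255},
    {"x":0,"y":0.1,"z":0,"rx":0,"ry":0,"rz":0.3,"claw":255},
    {"x":0,"y":0.12,"z":0,"rx":0,"ry":0,"rz":0.36,"claw":255},
    {"x":0,"y":0.14,"z":0,"rx":0,"ry":0,"rz":0.42,"claw":255},
    {"x":0,"y":0.16,"z":0,"rx":0,"ry":0,"rz":0.48,"claw":255},
    {"x":-0.016,"y":0.18,"z":0,"rx":0,"ry":0,"rz":0.54,"claw":255},
    {"x":-0.032,"y":0.21,"z":0,"rx":0,"ry":0,"rz":0.6,"claw":255},
  ],
)

```text
t: 25.67
tool_pos: [0.4725, 0.2104, 0.1232]
orientation: [1.185, -2.907, 0.0]
force: [-0.1, -0.1, -0.2]
opening: 0.0159
gripper_force: 29.9
```

```bash
python3 -c "
from h import *
st()"
```

```text
t25.7 pos [0.4725 0.2104 0.1232] yaw 3.916 tilt 0.002 F [-0.1 -0.1 -0.2] op 0.0159 gf 29.9 q [ 0.32 -0.01  1.84 -0.    1.32 -2.02]
```

Emit:
arm_command(
  targets=[
    {"x":0,"y":0,"z":0,"rx":0,"ry":0,"rz":0.06,"claw":255},
    {"x":0,"y":0,"z":0,"rx":0,"ry":0,"rz":0.12,"claw":255},
    {"x":0,"y":0,"z":-0.02,"rx":0,"ry":0,"rz":0.18,"claw":255},
    {"x":0,"y":0,"z":-0.05,"rx":0,"ry":0,"rz":0.24,"claw":255},
    {"x":0,"y":0,"z":-0.06,"rx":0,"ry":0,"rz":0.285,"claw":255},
    {"x":0,"y":0,"z":-0.06,"rx":0,"ry":0,"rz":0.285,"claw":255},
    {"x":0,"y":0,"z":-0.06,"rx":0,"ry":0,"rz":0.285,"claw":255},
  ],
)

```text
t: 26.25
tool_pos: [0.4723, 0.2105, 0.0935]
orientation: [1.945, -2.465, -0.001]
force: [0.5, -0.3, 0.3]
opening: 0.0157
gripper_force: 29.9
```

Run:
```python
from h import *
st();p,d,c=snap('wrist','w6')
```

```text
t26.2 pos [0.4723 0.2105 0.0935] yaw 4.478 tilt 0.002 F [ 0.5 -0.3  0.3] op 0.0157 gf 29.9 q [ 0.32  0.02  1.86  0.    1.26 -2.59]
```

View pics/w6.png

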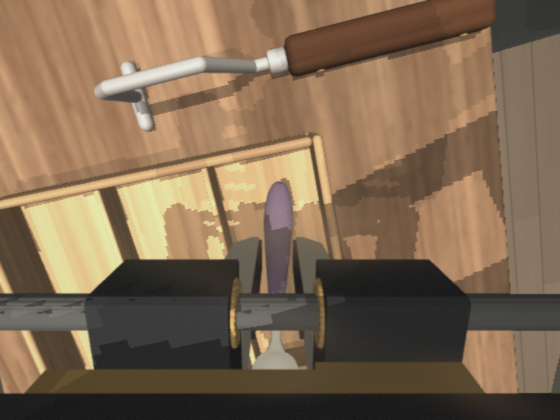

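The wrist view shows the spoon (butt at (279,183)) over the near cross compartment, between the divider at (210,168)–(233,235) and the near rim at (318,140)–(332,260). It is skewed by about 13°. I've now used all 14 pictures, so I'm working from numbers.

Run:
```python
from h import *
np.set_printoptions(precision=4,suppress=True)
c=robot.get_calibration('wrist')
for n,u,v,z in[('rim corner out',321,136,.04),('rim in a',313,150,.04),('rim in b',322,220,.04),('rightwall in',260,160,.04),('div near face a',215,168,.028),('div far a',206,168,.028),('div b',234,228,.028),('butt',279,183,.085),('spoon50',279,260,.085)]: print(n,px2w(c,u,v,z))
```

```text
rim corner out [0.4359 0.1594 0.04  ]
rim in a [0.4423 0.1663 0.04  ]
rim in b [0.4459 0.2105 0.04  ]
rightwall in [0.4745 0.1647 0.04  ]
div near face a [0.5048 0.1642 0.028 ]
div far a [0.5104 0.1629 0.028 ]
div b [0.5036 0.2061 0.028 ]
butt [0.4649 0.1725 0.085 ]
spoon50 [0.4742 0.2112 0.085 ]
```

The fit is too tight at that skew. I'll turn the spoon in two steps, with a re-grasp on the free worktop.

Emit:
arm_command(
  targets=[
    {"x":0,"y":0,"z":0.04,"rx":0,"ry":0,"rz":-0.06,"claw":255},
    {"x":0,"y":-0.04,"z":0.06,"rx":0,"ry":0,"rz":-0.12,"claw":255},
    {"x":0,"y":-0.08,"z":0.06,"rx":0,"ry":0,"rz":-0.18,"claw":255},
    {"x":0,"y":-0.12,"z":0.06,"rx":0,"ry":0,"rz":-0.24,"claw":255},
    {"x":0,"y":-0.17,"z":0.06,"rx":0,"ry":0,"rz":-0.3,"claw":255},
    {"x":0,"y":-0.22,"z":0.06,"rx":0,"ry":0,"rz":-0.36,"claw":255},
    {"x":0,"y":-0.27,"z":0.06,"rx":0,"ry":0,"rz":-0.42,"claw":255},
    {"x":0,"y":-0.32,"z":0.06,"rx":0,"ry":0,"rz":-0.48,"claw":255},
    {"x":0,"y":-0.37,"z":0.06,"rx":0,"ry":0,"rz":-0.54,"claw":255},
    {"x":0,"y":-0.42,"z":0.06,"rx":0,"ry":0,"rz":-0.6,"claw":255},
  ],
)

```text
t: 27.13
tool_pos: [0.4735, -0.0005, 0.1254]
orientation: [-0.204, 3.133, -0.0]
force: [-0.4, -0.1, -0.6]
opening: 0.0157
gripper_force: 29.9
```

Emit:
arm_command(
  targets=[
    {"x":0,"y":0,"z":-0.06,"rx":0,"ry":0,"rz":-0.06,"claw":255},
    {"x":0,"y":0,"z":-0.12,"rx":0,"ry":0,"rz":-0.069,"claw":255},
    {"x":0,"y":0,"z":-0.18,"rx":0,"ry":0,"rz":-0.069,"claw":255},
    {"x":0,"y":0,"z":-0.2,"rx":0,"ry":0,"rz":-0.069,"claw":255},
    {"x":0,"y":0,"z":-0.21,"rx":0,"ry":0,"rz":-0.069,"claw":255},
    {"x":0,"y":0,"z":-0.21,"rx":0,"ry":0,"rz":-0.069,"claw":255},
    {"x":0,"y":0,"z":-0.21,"rx":0,"ry":0,"rz":-0.069,"claw":255},
  ],
)

```text
t: 27.72
tool_pos: [0.4744, 0.0008, 0.0212]
orientation: [-0.001, 3.14, -0.0]
force: [-0.3, 0.6, -0.4]
opening: 0.016
gripper_force: 29.9
```

```bash
python3 -c "
from h import *
st()"
```

```text
t27.7 pos [0.4744 0.0008 0.0212] yaw 3.143 tilt 0.002 F [-0.3  0.6 -0.4] op 0.0160 gf 29.9 q [-0.11  0.01  2.02 -0.    1.11 -1.68]
```

Lower about 5.5 mm to the worktop, release, rise, and turn half a turn.

Emit:
arm_command(
  targets=[
    {"x":0,"y":0,"z":-0.009,"rx":0,"ry":0,"rz":0,"claw":255},
    {"x":0,"y":0,"z":-0.011,"rx":0,"ry":0,"rz":0,"claw":255},
    {"x":0,"y":0,"z":-0.011,"rx":0,"ry":0,"rz":0,"claw":255},
    {"x":0,"y":0,"z":-0.011,"rx":0,"ry":0,"rz":0,"claw":150},
    {"x":0,"y":0,"z":-0.011,"rx":0,"ry":0,"rz":0,"claw":150},
    {"x":0,"y":0,"z":-0.011,"rx":0,"ry":0,"rz":0,"claw":150},
    {"x":0,"y":0,"z":-0.009,"rx":0,"ry":0,"rz":0,"claw":110},
    {"x":0,"y":0,"z":0.02,"rx":0,"ry":0,"rz":0,"claw":110},
    {"x":0,"y":0,"z":0.07,"rx":0,"ry":0,"rz":0,"claw":110},
    {"x":0,"y":0,"z":0.1,"rx":0,"ry":0,"rz":0,"claw":110},
  ],
)

```text
t: 28.55
tool_pos: [0.4734, 0.0007, 0.0712]
orientation: [-0.002, 3.141, -0.0]
force: [0.2, 0.1, -0.4]
opening: 0.0521
gripper_force: 0.0
```

Emit:
arm_command(
  targets=[
    {"x":0,"y":0,"z":0.02,"rx":0,"ry":0,"rz":-0.06,"claw":110},
    {"x":0,"y":0,"z":0.04,"rx":0,"ry":0,"rz":-0.12,"claw":110},
    {"x":0,"y":0,"z":0.04,"rx":0,"ry":0,"rz":-0.18,"claw":110},
    {"x":0,"y":0,"z":0.04,"rx":0,"ry":0,"rz":-0.24,"claw":110},
    {"x":0,"y":0,"z":0.04,"rx":0,"ry":0,"rz":-0.3,"claw":110},
    {"x":0,"y":0,"z":0.04,"rx":0,"ry":0,"rz":-0.36,"claw":110},
    {"x":0,"y":0,"z":0.04,"rx":0,"ry":0,"rz":-0.42,"claw":110},
    {"x":0,"y":0,"z":0.04,"rx":0,"ry":0,"rz":-0.48,"claw":110},
    {"x":0,"y":0,"z":0.04,"rx":0,"ry":0,"rz":-0.54,"claw":110},
    {"x":0,"y":0,"z":0.04,"rx":0,"ry":0,"rz":-0.6,"claw":110},
  ],
)

```text
t: 29.38
tool_pos: [0.4732, 0.0007, 0.0897]
orientation: [1.78, 2.589, -0.0]
force: [0.4, 0.1, -0.7]
opening: 0.0528
gripper_force: 0.0
```

Emit:
arm_command(
  targets=[
    {"x":0,"y":0,"z":0,"rx":0,"ry":0,"rz":-0.06,"claw":110},
    {"x":0,"y":0,"z":0,"rx":0,"ry":0,"rz":-0.12,"claw":110},
    {"x":0,"y":0,"z":0,"rx":0,"ry":0,"rz":-0.18,"claw":110},
    {"x":0,"y":0,"z":0,"rx":0,"ry":0,"rz":-0.24,"claw":110},
    {"x":0,"y":0,"z":0,"rx":0,"ry":0,"rz":-0.3,"claw":110},
    {"x":0,"y":0,"z":0,"rx":0,"ry":0,"rz":-0.36,"claw":110},
    {"x":0,"y":0,"z":0,"rx":0,"ry":0,"rz":-0.42,"claw":110},
    {"x":0,"y":0,"z":0,"rx":0,"ry":0,"rz":-0.48,"claw":110},
    {"x":0,"y":0,"z":0,"rx":0,"ry":0,"rz":-0.54,"claw":110},
    {"x":0,"y":0,"z":0,"rx":0,"ry":0,"rz":-0.6,"claw":110},
  ],
)

```text
t: 30.22
tool_pos: [0.4731, 0.0008, 0.0897]
orientation: [-2.931, -1.131, 0.0]
force: [-0.1, 0.7, 0.0]
opening: 0.0531
gripper_force: 0.0
```

Emit:
arm_command(
  targets=[
    {"x":0,"y":0,"z":0,"rx":0,"ry":0,"rz":-0.06,"claw":110},
    {"x":0,"y":0,"z":0,"rx":0,"ry":0,"rz":-0.12,"claw":110},
    {"x":0,"y":0,"z":0,"rx":0,"ry":0,"rz":-0.18,"claw":110},
    {"x":0,"y":0,"z":0,"rx":0,"ry":0,"rz":-0.24,"claw":110},
    {"x":0,"y":0,"z":0,"rx":0,"ry":0,"rz":-0.3,"claw":110},
    {"x":0,"y":0,"z":0,"rx":0,"ry":0,"rz":-0.36,"claw":110},
    {"x":0,"y":0,"z":0,"rx":0,"ry":0,"rz":-0.371,"claw":110},
    {"x":0,"y":0,"z":0,"rx":0,"ry":0,"rz":-0.371,"claw":110},
  ],
)

```text
t: 30.88
tool_pos: [0.4731, 0.0007, 0.0897]
orientation: [3.142, 0.004, -0.0]
force: [-0.7, 0.4, 0.1]
opening: 0.0529
gripper_force: 0.0
```

Run:
```python
from h import *
st();p,d,c=snap('wrist','w7')
W=cloud(d,c);H=W[:,:,2]
k=(H>.004)&(H<.014)&(abs(W[:,:,1]-.0008)<.025)&(W[:,:,0]>.4)&(W[:,:,0]<.62)
Q=W[k];print(k.sum());r=pca(Q);print(r)
h=k&(p[:,:,2].astype(int)>p[:,:,1]+8);
if h.sum()>20:r=pca(W[h]);print('handle',h.sum(),r[0],r[1])
```

```text
t30.9 pos [0.4731 0.0007 0.0897] yaw 0.002 tilt 0.000 F [-0.7  0.4  0.1] op 0.0529 gf 0.0 q [-0.11 -0.1   1.99 -0.    1.25  1.46]
2889
(array([ 0.51208779, -0.00097929]), array([-0.99970357,  0.02434711]), np.float64(-0.05807299260316772), np.float64(0.07149797511070191), np.float64(-0.013334097976556785), np.float64(0.013303075962046213), array([ 0.50537767, -0.00080036]))
handle 175 [ 4.86309467e-01 -3.39092906e-04] [-0.98817685  0.15331833]
```

Spoon lies at x 0.44–0.57, y≈0, as expected. Re-grasp.

Emit:
arm_command(
  targets=[
    {"x":0,"y":0,"z":-0.05,"rx":0,"ry":0,"rz":0,"claw":110},
    {"x":0,"y":0,"z":-0.1,"rx":0,"ry":0,"rz":0,"claw":110},
    {"x":0,"y":0,"z":-0.13,"rx":0,"ry":0,"rz":0,"claw":110},
    {"x":0,"y":0,"z":-0.145,"rx":0,"ry":0,"rz":0,"claw":110},
    {"x":0,"y":0,"z":-0.147,"rx":0,"ry":0,"rz":0,"claw":110},
    {"x":0,"y":0,"z":-0.147,"rx":0,"ry":0,"rz":0,"claw":110},
  ],
)

```text
t: 31.43
tool_pos: [0.4733, 0.0007, 0.0162]
orientation: [-3.142, -0.004, 0.0]
force: [0.4, 0.3, 0.9]
opening: 0.053
gripper_force: 0.0
```

Emit:
arm_command(
  targets=[
    {"x":0,"y":0,"z":-0.001,"rx":0,"ry":0,"rz":0,"claw":255},
    {"x":0,"y":0,"z":-0.001,"rx":0,"ry":0,"rz":0,"claw":255},
    {"x":0,"y":0,"z":-0.001,"rx":0,"ry":0,"rz":0,"claw":255},
    {"x":0,"y":0,"z":-0.001,"rx":0,"ry":0,"rz":0,"claw":255},
    {"x":0,"y":0,"z":-0.001,"rx":0,"ry":0,"rz":0,"claw":255},
    {"x":0,"y":0,"z":-0.001,"rx":0,"ry":0,"rz":0,"claw":255},
    {"x":0,"y":0,"z":-0.001,"rx":0,"ry":0,"rz":0,"claw":255},
    {"x":0,"y":0,"z":-0.001,"rx":0,"ry":0,"rz":0,"claw":255},
    {"x":0,"y":0,"z":-0.001,"rx":0,"ry":0,"rz":0,"claw":255},
  ],
  squeeze=30,
)

```text
t: 32.18
tool_pos: [0.4734, 0.0007, 0.0159]
orientation: [3.142, 0.001, 0.001]
force: [-0.7, 0.5, 3.6]
opening: 0.0158
gripper_force: 29.9
```

Emit:
arm_command(
  targets=[
    {"x":0,"y":0,"z":0.03,"rx":0,"ry":0,"rz":0,"claw":255},
    {"x":0,"y":0,"z":0.1,"rx":0,"ry":0,"rz":0,"claw":255},
    {"x":0,"y":0,"z":0.18,"rx":0,"ry":0,"rz":0,"claw":255},
    {"x":0,"y":0,"z":0.22,"rx":0,"ry":0,"rz":0,"claw":255},
    {"x":0,"y":0,"z":0.22,"rx":0,"ry":0,"rz":0,"claw":255},
  ],
)

```text
t: 32.6
tool_pos: [0.4768, 0.0004, 0.1315]
orientation: [3.141, 0.001, 0.014]
force: [0.5, -0.0, 0.3]
opening: 0.0154
gripper_force: 29.9
```

```bash
python3 -c "
from h import *
st()"
```

```text
t32.6 pos [4.768e-01 4.000e-04 1.315e-01] yaw 0.001 tilt 0.009 F [ 0.5 -0.   0.3] op 0.0154 gf 29.9 q [-0.11 -0.14  1.95 -0.    1.33  1.46]
```

Emit:
arm_command(
  targets=[
    {"x":0,"y":0.04,"z":0,"rx":0,"ry":0,"rz":0.06,"claw":255},
    {"x":0,"y":0.08,"z":0,"rx":0,"ry":0,"rz":0.12,"claw":255},
    {"x":0,"y":0.12,"z":0,"rx":0,"ry":0,"rz":0.18,"claw":255},
    {"x":0,"y":0.16,"z":0,"rx":0,"ry":0,"rz":0.24,"claw":255},
    {"x":0,"y":0.2,"z":0,"rx":0,"ry":0,"rz":0.3,"claw":255},
    {"x":0,"y":0.24,"z":0,"rx":0,"ry":0,"rz":0.36,"claw":255},
    {"x":0,"y":0.28,"z":0,"rx":0,"ry":0,"rz":0.42,"claw":255},
    {"x":0,"y":0.32,"z":0,"rx":0,"ry":0,"rz":0.48,"claw":255},
    {"x":0,"y":0.36,"z":0,"rx":0,"ry":0,"rz":0.54,"claw":255},
    {"x":0.003,"y":0.4,"z":0,"rx":0,"ry":0,"rz":0.6,"claw":255},
  ],
)

```text
t: 33.43
tool_pos: [0.4737, 0.2016, 0.1243]
orientation: [-2.586, -1.782, 0.003]
force: [-0.8, 0.0, -0.1]
opening: 0.0157
gripper_force: 29.9
```

Emit:
arm_command(
  targets=[
    {"x":0,"y":0.015,"z":-0.02,"rx":0,"ry":0,"rz":0.06,"claw":255},
    {"x":0,"y":0.015,"z":-0.05,"rx":0,"ry":0,"rz":0.12,"claw":255},
    {"x":0,"y":0.015,"z":-0.06,"rx":0,"ry":0,"rz":0.168,"claw":255},
    {"x":0,"y":0.015,"z":-0.06,"rx":0,"ry":0,"rz":0.168,"claw":255},
    {"x":0,"y":0.015,"z":-0.06,"rx":0,"ry":0,"rz":0.168,"claw":255},
    {"x":0,"y":0.015,"z":-0.06,"rx":0,"ry":0,"rz":0.168,"claw":255},
  ],
)

```text
t: 33.93
tool_pos: [0.4747, 0.2082, 0.0956]
orientation: [-2.263, -2.179, 0.0]
force: [-0.5, 0.2, -0.2]
opening: 0.0161
gripper_force: 29.9
```

Run:
```python
from h import *
np.set_printoptions(precision=4,suppress=True)
st();p,d,c=snap('wrist','w8');W=cloud(d,c);H=W[:,:,2]
# rows of the tray walls along x: height profile around y = .28..0.31 (beyond the gripper) 
for y in(.245,.265,.285,.30):
    k=(abs(W[:,:,1]-y)<.004)&(H>.024)&(H<.046)&(W[:,:,0]>.40)&(W[:,:,0]<.54)
    x=np.sort(W[k][:,0]); 
    print(y,len(x),np.split(x,np.nonzero(np.diff(x)>.01)[0]+1) and [(a.min().round(4),a.max().round(4)) for a in np.split(x,np.nonzero(np.diff(x)>.01)[0]+1) if len(a)])
k=(H>.06)&(H<.1)&(W[:,:,1]>.2)&(p[:,:,2].astype(int)>p[:,:,1]+8);print('handle pts',k.sum())
k=(H>.07)&(H<.1)&(W[:,:,1]>.235)&(W[:,:,1]<.33)&(abs(W[:,:,0]-.476)<.03);Q=W[k];print('spoon',len(Q),Q.min(0) if len(Q) else '',Q.max(0) if len(Q) else '')
```

```text
t33.9 pos [0.4747 0.2082 0.0956] yaw 1.533 tilt 0.000 F [-0.5  0.2 -0.2] op 0.0161 gf 29.9 q [ 0.31  0.02  1.86 -0.    1.26  0.35]
0.245 254 [(np.float64(0.4376), np.float64(0.4438)), (np.float64(0.5118), np.float64(0.5155))]
0.265 272 [(np.float64(0.4381), np.float64(0.4445)), (np.float64(0.5124), np.float64(0.5167))]
0.285 294 [(np.float64(0.439), np.float64(0.4452)), (np.float64(0.5129), np.float64(0.5172))]
0.3 310 [(np.float64(0.4395), np.float64(0.4458)), (np.float64(0.5136), np.float64(0.5177))]
handle pts 0
spoon 5263 [0.4669 0.235  0.0793] [0.4935 0.3018 0.0928]
```

Compartment spans x 0.444–0.512 and the spoon is centred on it. Lower and release.

Emit:
arm_command(
  targets=[
    {"x":0.003,"y":0,"z":-0.04,"rx":0,"ry":0,"rz":0,"claw":255},
    {"x":0.003,"y":0,"z":-0.08,"rx":0,"ry":0,"rz":0,"claw":255},
    {"x":0.003,"y":0,"z":-0.11,"rx":0,"ry":0,"rz":0,"claw":255},
    {"x":0.003,"y":0,"z":-0.13,"rx":0,"ry":0,"rz":0,"claw":255},
    {"x":0.003,"y":0,"z":-0.14,"rx":0,"ry":0,"rz":0,"claw":255},
    {"x":0.003,"y":0,"z":-0.148,"rx":0,"ry":0,"rz":0,"claw":255},
    {"x":0.003,"y":0,"z":-0.148,"rx":0,"ry":0,"rz":0,"claw":255},
    {"x":0.003,"y":0,"z":-0.148,"rx":0,"ry":0,"rz":0,"claw":255},
  ],
)

```text
t: 34.65
tool_pos: [0.4768, 0.2084, 0.0224]
orientation: [2.259, 2.183, 0.002]
force: [0.7, 0.7, 0.1]
opening: 0.0158
gripper_force: 29.9
```

Emit:
arm_command(
  targets=[
    {"x":0,"y":0,"z":0,"rx":0,"ry":0,"rz":0,"claw":185},
    {"x":0,"y":0,"z":0,"rx":0,"ry":0,"rz":0,"claw":185},
    {"x":0,"y":0,"z":0,"rx":0,"ry":0,"rz":0,"claw":185},
    {"x":0,"y":0,"z":0.004,"rx":0,"ry":0,"rz":0,"claw":185},
    {"x":0,"y":0,"z":0.04,"rx":0,"ry":0,"rz":0,"claw":185},
    {"x":0,"y":0,"z":0.11,"rx":0,"ry":0,"rz":0,"claw":150},
    {"x":0,"y":0,"z":0.19,"rx":0,"ry":0,"rz":0,"claw":110},
    {"x":0,"y":0,"z":0.24,"rx":0,"ry":0,"rz":0,"claw":110},
  ],
)

```text
t: 35.32
tool_pos: [0.4772, 0.2086, 0.1456]
orientation: [2.258, 2.182, 0.005]
force: [0.7, 1.1, -0.3]
opening: 0.041
gripper_force: 0.0
```

```bash
python3 -c "
from h import *
st()"
```

```text
t35.3 pos [0.4772 0.2086 0.1456] yaw 1.537 tilt 0.003 F [ 0.7  1.1 -0.3] op 0.0410 gf 0.0 q [ 0.31 -0.03  1.81  0.    1.35  0.35]
```

Emit:
arm_command(
  targets=[
    {"x":-0.02,"y":-0.02,"z":0,"rx":0,"ry":0,"rz":0.06,"claw":60},
    {"x":-0.04,"y":-0.04,"z":0,"rx":0,"ry":0,"rz":0.12,"claw":60},
    {"x":-0.06,"y":-0.06,"z":0,"rx":0,"ry":0,"rz":0.18,"claw":60},
    {"x":-0.08,"y":-0.08,"z":0,"rx":0,"ry":0,"rz":0.24,"claw":60},
    {"x":-0.1,"y":-0.1,"z":0,"rx":0,"ry":0,"rz":0.3,"claw":60},
    {"x":-0.12,"y":-0.12,"z":0,"rx":0,"ry":0,"rz":0.36,"claw":60},
    {"x":-0.14,"y":-0.15,"z":0,"rx":0,"ry":0,"rz":0.42,"claw":60},
    {"x":-0.154,"y":-0.17,"z":0,"rx":0,"ry":0,"rz":0.48,"claw":60},
    {"x":-0.154,"y":-0.199,"z":0,"rx":0,"ry":0,"rz":0.54,"claw":60},
    {"x":-0.154,"y":-0.199,"z":0,"rx":0,"ry":0,"rz":0.6,"claw":60},
  ],
)

```text
t: 36.15
tool_pos: [0.3989, 0.1072, 0.142]
orientation: [0.623, 3.078, -0.001]
force: [0.7, 0.3, 0.6]
opening: 0.0709
gripper_force: 0.0
```

Emit:
arm_command(
  targets=[
    {"x":0,"y":0,"z":0,"rx":0,"ry":0,"rz":0.06,"claw":60},
    {"x":0,"y":0,"z":0,"rx":0,"ry":0,"rz":0.12,"claw":60},
    {"x":0,"y":0,"z":-0.02,"rx":0,"ry":0,"rz":0.18,"claw":60},
    {"x":0,"y":0,"z":-0.05,"rx":0,"ry":0,"rz":0.202,"claw":60},
    {"x":0,"y":0,"z":-0.05,"rx":0,"ry":0,"rz":0.202,"claw":60},
    {"x":0,"y":0,"z":-0.05,"rx":0,"ry":0,"rz":0.202,"claw":60},
  ],
)

```text
t: 36.65
tool_pos: [0.3985, 0.1086, 0.1163]
orientation: [-0.004, -3.14, 0.0]
force: [-0.2, -0.1, 1.0]
opening: 0.0713
gripper_force: 0.0
```

Run:
```python
from h import *
np.set_printoptions(precision=4,suppress=True)
st();p,d,c=snap('top','t9');W=cloud(d,c);H=W[:,:,2]
b=(p[:,:,2].astype(int)>p[:,:,1]+10)
k=b&(W[:,:,0]>.43)&(W[:,:,0]<.68)&(W[:,:,1]>.14)&(W[:,:,1]<.48)&(H<.06)
n,l,s,cc=cv2.connectedComponentsWithStats(k.astype(np.uint8))
for i in range(1,n):
    if s[i,4]>15: Q=W[l==i];r=pca(Q);print('purple',len(Q),r[0],np.degrees(np.arctan2(r[1][1],r[1][0])),'len',r[3]-r[2],'z',np.median(Q[:,2]))
# tray items above floor
for n,x0,x1,y0,y1 in[('outer',.452,.655,.40,.455),('inner',.448,.65,.33,.385),('near cross',.45,.505,.165,.31)]:
    k=(H>.0085)&(H<.024)&(W[:,:,0]>x0)&(W[:,:,0]<x1)&(W[:,:,1]>y0)&(W[:,:,1]<y1);Q=W[k];r=pca(Q);print(n,k.sum(),Q.min(0),Q.max(0),'mid',r[6],np.degrees(np.arctan2(r[1][1],r[1][0])))
# hook handle
p,d,c=snap('wrist','w9');W=cloud(d,c);H=W[:,:,2]
k=(H>.009)&(H<.024)&(abs(W[:,:,1]-.109)<.03)&(W[:,:,0]>.29)&(W[:,:,0]<.455);Q=W[k];print('hook',k.sum(),pca(Q))
k=(H>.005)&(H<.08)&(abs(W[:,:,1]-.109)<.035)&(W[:,:,0]>.47)&(W[:,:,0]<.58);Q=W[k];print('foot',Q.min(0),Q.max(0))
```

```text
t36.6 pos [0.3985 0.1086 0.1163] yaw 3.139 tilt 0.002 F [-0.2 -0.1  1. ] op 0.0713 gf 0.0 q [ 0.14 -0.31  2.12 -0.    1.34 -1.43]
purple 89 [0.497  0.4324] 175.38606208505362 len 0.07524748948887605 z 0.013738862942827668
purple 85 [0.4972 0.3613] 175.9434296831552 len 0.07551924037792275 z 0.013778097891336216
purple 43 [0.4773 0.1996] 87.53641476615427 len 0.04687665915945981 z 0.012931241290744522
outer 253 [0.4596 0.4013 0.0085] [0.6534 0.4544 0.0235] mid [0.5564 0.4272] 175.8946335269525
inner 257 [0.4524 0.3319 0.0085] [0.6482 0.3849 0.0239] mid [0.55   0.3615] 175.7302582530377
near cross 178 [0.4511 0.1758 0.0085] [0.505  0.3048 0.0189] mid [0.4779 0.2404] 86.77343467963338
hook 5569 (array([0.3778, 0.108 ]), array([-1.    ,  0.0056]), np.float64(-0.0772481343397243), np.float64(0.06297875313917693), np.float64(-0.012521183984610435), np.float64(0.012525962694374152), array([0.3849, 0.108 ]))
foot [0.4701 0.0852 0.0052] [0.5498 0.1302 0.0655]
```

All three pieces lie flat in their compartments. Grip the hook again.

Emit:
arm_command(
  targets=[
    {"x":0.003,"y":-0.001,"z":-0.07,"rx":0,"ry":0,"rz":0,"claw":60},
    {"x":0.003,"y":-0.001,"z":-0.14,"rx":0,"ry":0,"rz":0,"claw":90},
    {"x":0.003,"y":-0.001,"z":-0.18,"rx":0,"ry":0,"rz":0,"claw":120},
    {"x":0.003,"y":-0.001,"z":-0.196,"rx":0,"ry":0,"rz":0,"claw":120},
    {"x":0.003,"y":-0.001,"z":-0.196,"rx":0,"ry":0,"rz":0,"claw":120},
    {"x":0.003,"y":-0.001,"z":-0.196,"rx":0,"ry":0,"rz":0,"claw":120},
  ],
)

```text
t: 37.25
tool_pos: [0.4014, 0.1084, 0.0197]
orientation: [0.002, 3.141, 0.0]
force: [0.5, 0.1, 0.7]
opening: 0.0498
gripper_force: 0.0
```

```bash
python3 -c "
from h import *
st()"
```

```text
t37.2 pos [0.4014 0.1084 0.0197] yaw 3.140 tilt 0.001 F [0.5 0.1 0.7] op 0.0498 gf 0.0 q [ 0.14 -0.16  2.18 -0.    1.11 -1.43]
```

Emit:
arm_command(
  targets=[
    {"x":0,"y":-0.001,"z":-0.004,"rx":0,"ry":0,"rz":0,"claw":255},
    {"x":0,"y":-0.001,"z":-0.004,"rx":0,"ry":0,"rz":0,"claw":255},
    {"x":0,"y":-0.001,"z":-0.004,"rx":0,"ry":0,"rz":0,"claw":255},
    {"x":0,"y":-0.001,"z":-0.004,"rx":0,"ry":0,"rz":0,"claw":255},
    {"x":0,"y":-0.001,"z":-0.004,"rx":0,"ry":0,"rz":0,"claw":255},
    {"x":0,"y":-0.001,"z":-0.004,"rx":0,"ry":0,"rz":0,"claw":255},
    {"x":0,"y":-0.001,"z":-0.004,"rx":0,"ry":0,"rz":0,"claw":255},
    {"x":0,"y":-0.001,"z":-0.004,"rx":0,"ry":0,"rz":0,"claw":255},
  ],
  squeeze=50,
)

```text
t: 37.92
tool_pos: [0.4015, 0.1081, 0.0175]
orientation: [0.001, 3.14, 0.001]
force: [-1.3, 0.4, 6.3]
opening: 0.0237
gripper_force: 50.0
```

Emit:
arm_command(
  targets=[
    {"x":0,"y":0,"z":0.08,"rx":0,"ry":0,"rz":0,"claw":255},
    {"x":0,"y":0,"z":0.16,"rx":0,"ry":0,"rz":0,"claw":255},
    {"x":0,"y":0,"z":0.17,"rx":0,"ry":0,"rz":0,"claw":255},
    {"x":0,"y":0.08,"z":0.17,"rx":0,"ry":0,"rz":0,"claw":255},
    {"x":0,"y":0.16,"z":0.17,"rx":0,"ry":0,"rz":0,"claw":255},
    {"x":0,"y":0.24,"z":0.17,"rx":0,"ry":0,"rz":0,"claw":255},
    {"x":-0.04,"y":0.32,"z":0.17,"rx":0,"ry":0,"rz":0,"claw":255},
    {"x":-0.1,"y":0.38,"z":0.17,"rx":0,"ry":0,"rz":0,"claw":255},
    {"x":-0.17,"y":0.42,"z":0.17,"rx":0,"ry":0,"rz":0,"claw":255},
    {"x":-0.24,"y":0.42,"z":0.17,"rx":0,"ry":0,"rz":0,"claw":255},
  ],
)

```text
t: 38.75
tool_pos: [0.2792, 0.3204, 0.1016]
orientation: [0.0, -3.141, -0.002]
force: [-1.1, -0.2, -2.3]
opening: 0.0238
gripper_force: 50.0
```

```bash
python3 -c "
from h import *
st()
p,d,c=snap('top');W=cloud(d,c);H=W[:,:,2]
k=(H>.07)&(H<.16)&(W[:,:,0]>.375)&(W[:,:,0]<.45)&(abs(W[:,:,1]-.318)<.04);Q=W[k];print(len(Q),Q.min(0),Q.max(0))"
```

```text
t38.8 pos [0.2792 0.3204 0.1016] yaw 3.142 tilt 0.001 F [-1.1 -0.2 -2.3] op 0.0238 gf 50.0 q [ 0.73 -0.26  2.1   0.    1.29 -0.84]
125 [0.37535983 0.29925886 0.08794345] [0.42599237 0.34048898 0.15073063]
```

Emit:
arm_command(
  targets=[
    {"x":-0.02,"y":-0.002,"z":0,"rx":0,"ry":0,"rz":0,"claw":255},
    {"x":-0.02,"y":-0.002,"z":-0.06,"rx":0,"ry":0,"rz":0,"claw":255},
    {"x":-0.02,"y":-0.002,"z":-0.12,"rx":0,"ry":0,"rz":0,"claw":255},
    {"x":-0.02,"y":-0.002,"z":-0.157,"rx":0,"ry":0,"rz":0,"claw":255},
    {"x":-0.02,"y":-0.002,"z":-0.157,"rx":0,"ry":0,"rz":0,"claw":255},
    {"x":-0.02,"y":-0.002,"z":-0.157,"rx":0,"ry":0,"rz":0,"claw":255},
  ],
)

```text
t: 39.3
tool_pos: [0.2702, 0.3156, 0.0224]
orientation: [-0.002, -3.14, 0.003]
force: [0.9, -0.3, -2.0]
opening: 0.0235
gripper_force: 50.0
```

```bash
python3 -c "
from h import *
st()"
```

```text
t39.3 pos [0.2702 0.3156 0.0224] yaw 3.140 tilt 0.003 F [ 0.9 -0.3 -2. ] op 0.0235 gf 50.0 q [ 0.74 -0.16  2.18 -0.    1.12 -0.83]
```

Emit:
arm_command(
  targets=[
    {"x":0.016,"y":0.006,"z":0,"rx":0,"ry":0,"rz":0,"claw":255},
    {"x":0.032,"y":0.006,"z":0,"rx":0,"ry":0,"rz":0,"claw":255},
    {"x":0.044,"y":0.006,"z":0,"rx":0,"ry":0,"rz":0,"claw":255},
    {"x":0.058,"y":0.006,"z":0,"rx":0,"ry":0,"rz":0,"claw":255},
    {"x":0.072,"y":0.006,"z":0,"rx":0,"ry":0,"rz":0,"claw":255},
    {"x":0.086,"y":0.006,"z":0,"rx":0,"ry":0,"rz":0,"claw":255},
    {"x":0.1,"y":0.006,"z":0,"rx":0,"ry":0,"rz":0,"claw":255},
    {"x":0.114,"y":0.006,"z":0,"rx":0,"ry":0,"rz":0,"claw":255},
    {"x":0.128,"y":0.006,"z":0,"rx":0,"ry":0,"rz":0,"claw":255},
    {"x":0.142,"y":0.006,"z":0,"rx":0,"ry":0,"rz":0,"claw":255},
  ],
)

```text
t: 40.13
tool_pos: [0.3422, 0.3198, 0.0236]
orientation: [-0.002, -3.141, -0.0]
force: [-6.1, 0.1, 0.5]
opening: 0.0235
gripper_force: 50.0
```

```bash
cat >> h.py <<'E'
def rim(W,x0,x1,right=.16,left=.46):
    H=W[:,:,2];o=[]
    for y in np.linspace(right+.02,left-.02,9):
        k=(abs(W[:,:,1]-y)<.012)&(H>.033)&(H<.047)&(W[:,:,0]>x0)&(W[:,:,0]<x1)
        if k.sum()>5:o.append((y,np.median(W[k][:,0])))
    o=np.array(o);f=np.polyfit(o[:,0],o[:,1],1);r=o[:,1]-np.polyval(f,o[:,0]);g=abs(r)<.004;f=np.polyfit(o[g,0],o[g,1],1)
    print('rim centreline x at y=.31 %.4f'%np.polyval(f,.31),'yaw %.2f deg'%-np.degrees(np.arctan(f[0])),g.sum())
E
python3 -c "
from h import *
st()
p,d,c=snap('top');W=cloud(d,c);rim(W,.69,.77)
rim(W,.69,.745);rim(W,.70,.76)"
```

```text
t40.1 pos [0.3422 0.3198 0.0236] yaw 3.140 tilt 0.001 F [-6.1  0.1  0.5] op 0.0235 gf 50.0 q [ 0.64 -0.01  2.04  0.    1.11 -0.93]
rim centreline x at y=.31 0.7114 yaw -0.75 deg 9
rim centreline x at y=.31 0.7114 yaw -0.75 deg 9
rim centreline x at y=.31 0.7114 yaw -0.75 deg 9
```

Yaw is down to -0.75°. Continue.

Emit:
arm_command(
  targets=[
    {"x":0.014,"y":0,"z":0,"rx":0,"ry":0,"rz":0,"claw":255},
    {"x":0.028,"y":0,"z":0,"rx":0,"ry":0,"rz":0,"claw":255},
    {"x":0.042,"y":0,"z":0,"rx":0,"ry":0,"rz":0,"claw":255},
    {"x":0.056,"y":0,"z":0,"rx":0,"ry":0,"rz":0,"claw":255},
    {"x":0.07,"y":0,"z":0,"rx":0,"ry":0,"rz":0,"claw":255},
    {"x":0.084,"y":0,"z":0,"rx":0,"ry":0,"rz":0,"claw":255},
    {"x":0.098,"y":0,"z":0,"rx":0,"ry":0,"rz":0,"claw":255},
    {"x":0.112,"y":0,"z":0,"rx":0,"ry":0,"rz":0,"claw":255},
    {"x":0.126,"y":0,"z":0,"rx":0,"ry":0,"rz":0,"claw":255},
    {"x":0.14,"y":0,"z":0,"rx":0,"ry":0,"rz":0,"claw":255},
  ],
)

```text
t: 41.02
tool_pos: [0.4117, 0.3196, 0.0232]
orientation: [-0.002, -3.14, 0.0]
force: [-5.3, -0.2, -1.7]
opening: 0.0234
gripper_force: 50.0
```

```bash
python3 -c "
from h import *
st()
p,d,c=snap('top');W=cloud(d,c);rim(W,.765,.80)"
```

```text
t41.0 pos [0.4117 0.3196 0.0232] yaw 3.141 tilt 0.001 F [-5.3 -0.2 -1.7] op 0.0234 gf 50.0 q [ 0.56  0.13  1.89  0.    1.12 -1.01]
rim centreline x at y=.31 0.7807 yaw -0.76 deg 9
```

Emit:
arm_command(
  targets=[
    {"x":0.014,"y":0,"z":0,"rx":0,"ry":0,"rz":0,"claw":255},
    {"x":0.028,"y":0,"z":0,"rx":0,"ry":0,"rz":0,"claw":255},
    {"x":0.042,"y":0,"z":0,"rx":0,"ry":0,"rz":0,"claw":255},
    {"x":0.056,"y":0,"z":0,"rx":0,"ry":0,"rz":0,"claw":255},
    {"x":0.068,"y":0,"z":0,"rx":0,"ry":0,"rz":0,"claw":255},
    {"x":0.078,"y":0,"z":0,"rx":0,"ry":0,"rz":0,"claw":255},
    {"x":0.084,"y":0,"z":0,"rx":0,"ry":0,"rz":0,"claw":255},
    {"x":0.088,"y":0,"z":0,"rx":0,"ry":0,"rz":0,"claw":255},
    {"x":0.088,"y":0,"z":0,"rx":0,"ry":0,"rz":0,"claw":255},
  ],
)

```text
t: 41.82
tool_pos: [0.4562, 0.3197, 0.0232]
orientation: [0.002, 3.141, 0.0]
force: [-1.1, -1.1, -1.8]
opening: 0.0235
gripper_force: 50.0
```

```bash
python3 -c "
from h import *
st()
p,d,c=snap('top');W=cloud(d,c);rim(W,.80,.835)
H=W[:,:,2]
for y in(.2,.3,.4):
    k=(abs(W[:,:,1]-y)<.02)&(H>.08)&(H<.3)&(W[:,:,0]>.8)&(W[:,:,0]<.9);print('wall x',y,np.median(W[k][:,0]))"
```

```text
t41.8 pos [0.4562 0.3197 0.0232] yaw 3.141 tilt 0.000 F [-1.1 -1.1 -1.8] op 0.0235 gf 50.0 q [ 0.52  0.22  1.79 -0.    1.13 -1.05]
rim centreline x at y=.31 0.8273 yaw -0.56 deg 9
wall x 0.2 0.8310127752945291
wall x 0.3 0.8308333886730248
wall x 0.4 0.8307133203225452
```

The tray is square (-0.6°) and about 1 cm off the wall. Draw the hook back, lay it down and release.

Emit:
arm_command(
  targets=[
    {"x":-0.02,"y":0,"z":0,"rx":0,"ry":0,"rz":0,"claw":255},
    {"x":-0.06,"y":0,"z":0,"rx":0,"ry":0,"rz":0,"claw":255},
    {"x":-0.1,"y":-0.02,"z":0,"rx":0,"ry":0,"rz":0,"claw":255},
    {"x":-0.12,"y":-0.06,"z":0,"rx":0,"ry":0,"rz":0,"claw":255},
    {"x":-0.12,"y":-0.1,"z":0,"rx":0,"ry":0,"rz":0,"claw":255},
    {"x":-0.12,"y":-0.1,"z":-0.006,"rx":0,"ry":0,"rz":0,"claw":255},
    {"x":-0.12,"y":-0.1,"z":-0.01,"rx":0,"ry":0,"rz":0,"claw":255},
    {"x":-0.12,"y":-0.1,"z":-0.011,"rx":0,"ry":0,"rz":0,"claw":255},
    {"x":-0.12,"y":-0.1,"z":-0.011,"rx":0,"ry":0,"rz":0,"claw":255},
  ],
)

```text
t: 42.62
tool_pos: [0.396, 0.2704, 0.0178]
orientation: [0.001, 3.141, 0.001]
force: [-0.2, 0.3, -0.8]
opening: 0.0234
gripper_force: 50.0
```

```bash
python3 -c "
from h import *
st()"
```

```text
t42.6 pos [0.396  0.2704 0.0178] yaw 3.141 tilt 0.001 F [-0.2  0.3 -0.8] op 0.0234 gf 50.0 q [ 0.49  0.03  2.01  0.    1.1  -1.08]
```

Emit:
arm_command(
  targets=[
    {"x":0,"y":0,"z":-0.001,"rx":0,"ry":0,"rz":0,"claw":110},
    {"x":0,"y":0,"z":-0.001,"rx":0,"ry":0,"rz":0,"claw":110},
    {"x":0,"y":0,"z":-0.001,"rx":0,"ry":0,"rz":0,"claw":110},
    {"x":0,"y":0,"z":-0.001,"rx":0,"ry":0,"rz":0,"claw":110},
    {"x":0,"y":0,"z":-0.001,"rx":0,"ry":0,"rz":0,"claw":110},
    {"x":0,"y":0,"z":0.03,"rx":0,"ry":0,"rz":0,"claw":110},
    {"x":0,"y":0,"z":0.1,"rx":0,"ry":0,"rz":0,"claw":110},
    {"x":0,"y":0,"z":0.18,"rx":0,"ry":0,"rz":0,"claw":110},
    {"x":0,"y":0,"z":0.26,"rx":0,"ry":0,"rz":0,"claw":110},
    {"x":0,"y":0,"z":0.32,"rx":0,"ry":0,"rz":0,"claw":110},
  ],
)

```text
t: 43.45
tool_pos: [0.3963, 0.2701, 0.1812]
orientation: [0.001, 3.139, 0.002]
force: [0.6, 0.5, -0.3]
opening: 0.0529
gripper_force: 0.0
```

Emit:
arm_command(
  targets=[
    {"x":0,"y":-0.08,"z":0,"rx":0,"ry":0,"rz":0,"claw":110},
    {"x":0,"y":-0.16,"z":0,"rx":0,"ry":0,"rz":0,"claw":110},
    {"x":0,"y":-0.24,"z":0,"rx":0,"ry":0,"rz":0,"claw":110},
    {"x":0,"y":-0.32,"z":0,"rx":0,"ry":0,"rz":0,"claw":110},
    {"x":0,"y":-0.4,"z":0,"rx":0,"ry":0,"rz":0,"claw":110},
    {"x":0,"y":-0.48,"z":0,"rx":0,"ry":0,"rz":0,"claw":110},
    {"x":0,"y":-0.56,"z":0,"rx":0,"ry":0,"rz":0,"claw":110},
    {"x":0,"y":-0.64,"z":0,"rx":0,"ry":0,"rz":0,"claw":110},
    {"x":0,"y":-0.7,"z":0,"rx":0,"ry":0,"rz":0,"claw":110},
    {"x":0,"y":-0.7,"z":0,"rx":0,"ry":0,"rz":0,"claw":110},
  ],
)

```text
t: 44.28
tool_pos: [0.3954, -0.085, 0.178]
orientation: [0.009, 3.141, -0.004]
force: [-0.1, 0.0, 0.6]
opening: 0.0529
gripper_force: 0.0
```

Run:
```python
from h import *
np.set_printoptions(precision=4,suppress=True)
st();p,d,c=snap('top','t12');W=cloud(d,c);H=W[:,:,2]
rim(W,.80,.835);rim(W,.59,.625)
k=(p[:,:,2].astype(int)>p[:,:,1]+10)&(W[:,:,0]>.6)&(W[:,:,0]<.83)&(W[:,:,1]>.14)&(W[:,:,1]<.48)&(H<.06)
n,l,s,cc=cv2.connectedComponentsWithStats(k.astype(np.uint8))
for i in range(1,n):
    if s[i,4]>15: Q=W[l==i];r=pca(Q);print('purple',len(Q),r[0],np.degrees(np.arctan2(r[1][1],r[1][0])),'z',np.median(Q[:,2]))
k=(H>.006)&(H<.09)&(abs(W[:,:,1]-.27)<.05)&(W[:,:,0]>.29)&(W[:,:,0]<.585);Q=W[k];print('hook',Q.min(0),Q.max(0),pca(Q)[1])
W0=np.load('top0.npz')['W']
for n,r,cc in(('shaker',284,141),('jar',268,430),('mug',132,310),('bottle',106,374),('tin',150,394)): print(n,(W[r,cc]-W0[r,cc]).round(3))
# depth of tray interior max height
k=(W[:,:,0]>.615)&(W[:,:,0]<.82)&(W[:,:,1]>.17)&(W[:,:,1]<.45);print('interior maxH',np.percentile(H[k],99.5))
```

```text
t44.3 pos [ 0.3954 -0.085   0.178 ] yaw 3.136 tilt 0.002 F [-0.1  0.   0.6] op 0.0529 gf 0.0 q [-0.34 -0.4   2.07 -0.    1.47 -1.9 ]
rim centreline x at y=.31 0.8274 yaw -0.34 deg 9
rim centreline x at y=.31 0.6068 yaw -0.60 deg 9
purple 87 [0.6594 0.4315] 176.94331872088998 z 0.014010494813923247
purple 88 [0.6619 0.36  ] 177.14436171388257 z 0.014043537686648677
purple 44 [0.6443 0.1986] 89.31461630482775 z 0.012028701811848341
hook [0.3095 0.2477 0.0062] [0.544  0.3133 0.068 ] [-0.9999  0.0155]
shaker [ 0.    -0.001  0.001]
jar [0.013 0.177 0.485]
mug [-0.     0.     0.001]
bottle [ 0. -0. -0.]
tin [-0.     0.     0.001]
interior maxH 0.030141183708108282
```

```bash
python3 -c "
from plant import robot
print(robot.close_job())"
```

```text
the job is handed in; nothing more can be done
None
```

The job is handed in, at about 44 s on the clock: both forks and the one teaspoon present lie flat in their compartments, the tray is back about 1 cm from the wall and within about 0.6° of square, and the hook lies flat clear of it; the shaker, mug, bottle and tin read unmoved, but the arm hid the jar in the last check.

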